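# Run a batch of macropads through the programming jig

### The job

Run the macropads lying on the grey mat through the jig: with the sled at its middle station and the clamp open, lay each pad in a nest, keys up and port end towards the clamp, evenly about the centre so that the bar bears level (one pad in the middle nest, two in the outer nests, three in all), and swing the clamp right shut on them. Push the clamped sled home at the blue programming dock and leave it there two seconds, then home at the orange test dock for two seconds, then bring it back to the middle station, still clamped. Then open the clamp fully and set every pad flat, keys up, in the white tray, leaving the sled in the middle and the clamp open; do not disturb the mouse or the drinks can.

Things in the scene. Friction and masses are not known exactly. Their poses are not given: they have to be found in the camera images.
- pad_red: macropad, loose: white case 84 x 32 x 14 mm with a row of three red keycaps (17.5 mm square, tops 27 mm above the underside) and a bare flat band 24 mm long at the port end. About 110 g. Origin: centre of its underside; x runs along its length towards the port end (bare band), z up through the keys. Absent (None) in some starts.
- pad_green: macropad, loose: white case 84 x 32 x 14 mm with a row of three green keycaps (17.5 mm square, tops 27 mm above the underside) and a bare flat band 24 mm long at the port end. About 110 g. Origin: centre of its underside; x runs along its length towards the port end (bare band), z up through the keys. Absent (None) in some starts.
- pad_yellow: macropad, loose: white case 84 x 32 x 14 mm with a row of three yellow keycaps (17.5 mm square, tops 27 mm above the underside) and a bare flat band 24 mm long at the port end. About 110 g. Origin: centre of its underside; x runs along its length towards the port end (bare band), z up through the keys. Absent (None) in some starts.
- mat: thin grey stock mat, fixed, 270 (x) x 130 (y) x 3 mm, on which the pads lie at the start, left or right of the jig. Origin: centre of its underside.
- tray: white finished tray, fixed, open top, outside 250 (x) x 130 (y) x 24 mm, walls and floor 4 mm, on the other side of the jig from the mat. Origin: centre of its underside. Holds three pads side by side, long sides across the tray.
- rig: jig base, fixed, 200 x 330 mm steel plate with two rails along its y. Origin: on the work surface below the middle (loading) station; x points away from the robot, y along the rails; it may stand turned by a few degrees.
- sled (a joint): position of the aluminium sled along the rails, m, + towards the rig's +y. Magnets draw it into three stations: -0.08, 0 (middle, loading) and +0.08 (stops at +-0.082). About 10 N carries it from one to the next; past half way it runs on by itself; it settles within 3 mm of a station.
- sled_knob (a point): middle of the black push knob (22 mm diameter, 24 mm high, on a thin stem) at the sled's edge nearest the robot, 67 mm from the middle nest's centre; its top is 12 mm above this point, the sled plate 32 mm below. Grip it from above or push it along the rails.
- nest_left (a point): centre of the floor of the nest on the sled's +y side, 36 mm above the work surface. Each nest holds one pad lengthways along the rig's x with 3 mm play each way between black fences 8 mm high: across both ends, and short guides beside the pad near its ends; the middle 55 mm of its sides is free for fingers. Nests are 62 mm apart; floor and plate are one level.
- nest_mid (a point): the same for the middle nest; it moves with the sled (centre of the sled)
- nest_right (a point): the same for the nest on the sled's -y side
- nest_left_port (a point): where the port-end edge of a pad lies in the left nest: 42 mm from the nest's centre towards the clamp, on the floor
- nest_mid_port (a point): where the port-end edge of a pad lies in the mid nest: 42 mm from the nest's centre towards the clamp, on the floor
- nest_right_port (a point): where the port-end edge of a pad lies in the right nest: 42 mm from the nest's centre towards the clamp, on the floor
- handle (a joint): angle of the toggle clamp's red handle on the sled, rad: 0 = shut (leaning 0.2 rad towards the robot from upright; dead centre 0.08), 1.5 = fully open (swung back away from the robot, nearly level). It stays where left; about 5 N at the grip moves it. It raises a blue 156 mm bar with 3 rubber feet that press on the pads' bare bands when shut; below about 1.2 the bar is in the way of the nests.
- handle_grip (a point): middle of the red handle's grip (18 mm thick round bar, 46 + 18 mm long with its round ends), 80 mm from the handle pivot. Can be pinched from above across the rig's y and led along its arc.
- handle_pivot (a point): the handle's hinge, axis along the rig's y; on the sled 90 mm behind (away from the robot) the middle nest's centre and 55 mm above its floor. Grip = pivot + 80 mm x (sin(q - 0.2) along the rig's x, cos(q - 0.2) up), q the joint value.
- dock_program: blue programming dock, fixed block 110 x 46 x 40 mm with a black lid at one end of the rails (which end varies). Origin: centre of its underside. With the sled in the station beside it the middle of the sled is 115 mm from it.
- dock_test: orange test dock, fixed, same shape, at the other end of the rails
- mouse: bystander: black and red computer mouse, 110 x 58 x 32 mm, loose; origin underside
- can: bystander: green drinks can, 56 mm diameter, 115 mm high, loose; origin underside
Not all that is in view belongs to the job. Leave any pink or turquoise look-alike of the pad_yellow alone.

How it is judged:
By the outcome, as a careful person would: the job done as asked, in the order asked, and still so for the second after the job is handed in, with the robot touching nothing.
Of pad_red, pad_green, pad_yellow only 1 to 3 are there at a start; the rules pass over those that are not, and their reading is None.
At some moment in a run one of pad_red, pad_green, pad_yellow may be knocked a few centimetres aside while the robot is not near it.
Once in a run the grip may slacken for a moment while it holds something.
It also fails if it takes over 210 s, if anything falls off the work surface, if the arm or the gripper's body presses on something with over 40 N, if the wrist force passes 120 N, or if a joint passes its speed limit or range.

### The arm

A 6-joint arm with a two-finger parallel gripper is mounted at the origin on the work surface. World frame = base frame: x ahead of the robot, y to its left, z up, the work surface at z = 0. Lengths are in m, angles in degrees, forces in N, time in s.
With the tool pointing down it reaches from about 0.35 to 0.875 m from the base axis. Payload 4.2 kg.
Tool frame: the origin (TCP) lies midway between the tips of the shut fingers; the grasp point (between the pads) lies 19 mm behind it; z points along the fingers, y is the direction in which the jaws open and shut (so a half turn about z gives the same grasp; the last joint's range is limited). The gripper opens to 87 mm and grips with 3 to 60 N. Pads are 19 mm wide; open, the fingers measure 117 mm over their backs; the gripper's body (75 mm by 190 mm) begins 51 mm behind the grasp point.
Start: joints at [80.134, 22.042, 0.453, 0, -68.411, -14.817], TCP at [0.261, 0.568, 0.223] pointing down, gripper open.
Joint ranges: [-179.83, 179.83], [-69.29, 118.12], [-61.27, 80.66], [-181.25, 117.63], [-171.15, -9.14], [-177.46, 177.46]. Speed limits (degrees/s): [159.86, 159.86, 180, 180, 180, 180].

### API

Orientations are given as a 3x3 rotation matrix whose columns are the frame's x, y, z axes.
In Python, from station import sense, capture, calibration, finish_job gives the robot as it stands.
- The arm moves only by the tool carry_out, never from a script. Its argument "commands" is one flat list of numbers, 6 for each row, row after row: the shift along the tool's x, y, z in mm, then the turn, a rotation vector about the tool's x, y, z in rad. A call has 1 to 5 rows; each row shifts and turns the pose as measured when the row begins, along the tool's axes as they then stand; what a row does not reach is not made up. A row lasts 1/8 s, in which the tool goes at most 62.5 mm and 10.7 degrees, less where a joint would pass 70% of its speed; a pose out of reach is approached as far as the arm can. A call is refused whole if a number of a shift passes 62.5 or a number of a turn 0.188, either way. A call with a gripper value outside its range is refused whole. "grip" is the finger opening in mm, from 0 to 87, set as the call begins (left out, the last holds). The fingers move at their own pace and stop on an object; the grip force is fixed at half the most. Time passes only in rows, so rows that do not move let the fingers close. It gives the time, the measured TCP pose, the force and the opening at its end, in the units of the state.
- sense(): the state, without advancing time (a new reading comes with each control period).
- capture(name): name is "scene" or "top"; returns the picture (420x560x3 uint8, red, green, blue); there is no depth.
- calibration(name): a dict with "fx", "fy", "cx", "cy" (pixels), "dist" ([k1, k2, p1, p2, k3] as OpenCV has them; the pictures are not rectified), "rvec" (rotation vector, rad) and "tvec" (3), from world to camera coordinates, as OpenCV has them. Camera axes: x right, y down, z forward; pixel columns grow to the right and rows downward; lengths in m; the calibration is good to about 2 mm. A picture is of the moment at which its call begins. calibration takes no time and is no camera call.
- finish_job(): hands the job in, once; it reports no verdict.
The state is a dict: "time_s": time; "joints": joint angles; "joint_velocities": joint speeds; "effort": joint torques, N m; "tcp_pos": TCP position; "ee_rot": TCP orientation; "wrist_force": force on the tool from outside, world axes, zero at the start; "moment": the same for the moment, N m; "gripper_width": opening from 0.0 (shut) to 1.0 (fully open).
Only numpy, scipy, OpenCV 4.12 (cv2) and the standard library are available. Lean on these libraries where they do the work, as an engineer would, in place of code of your own. Each camera call takes 0.05 s, during which the arm holds its last target.

## Working session

There is one attempt and no reset: what is moved stays moved. The work goes in short steps, Python scripts to look and compute and a tool call to move; the robot and the scene stay as the last step left them, time stands still between calls to the robot, and variables do not carry over. Pictures are saved under pics/ and viewed, and the job is handed in when it is done.

Besides the shell and the picture viewer there is one more tool, called after "Call:" as name(argument=value, ...), one argument or row to a line, values as JSON. carry_out: Moves the arm, as the interface text tells. Its arguments: {"type":"object","properties":{"commands":{"type":"array"},"grip":{"type":"number"}},"required":["commands"]}

```bash
ls; mkdir -p pics; cat > h.py <<'E'
import numpy as np, cv2
from station import sense, capture, calibration
def snap(n,f):
    im=capture(n); cv2.imwrite('pics/'+f,cv2.cvtColor(im,cv2.COLOR_RGB2BGR)); return im
def cam(n):
    c=calibration(n); K=np.array([[c['fx'],0,c['cx']],[0,c['fy'],c['cy']],[0,0,1.]])
    return K,np.array(c['dist'],float),np.array(c['rvec'],float).reshape(3),np.array(c['tvec'],float).reshape(3)
def ray(n,px):
    K,d,r,t=cam(n); R=cv2.Rodrigues(r)[0]
    u=cv2.undistortPoints(np.array(px,float).reshape(-1,1,2),K,d).reshape(-1,2)
    D=np.c_[u,np.ones(len(u))]@R; return -R.T@t,D
def on(n,px,z):
    o,D=ray(n,px); return o+D*((z-o[2])/D[:,2])[:,None]
def proj(n,P):
    K,d,r,t=cam(n); return cv2.projectPoints(np.array(P,float).reshape(-1,1,3),r,t,K,d)[0].reshape(-1,2)
def tri(pa,pb,na='scene',nb='top'):
    oa,da=ray(na,pa);ob,db=ray(nb,pb);da=da[0];db=db[0]
    s=np.linalg.lstsq(np.c_[da,-db],ob-oa,rcond=None)[0]
    A=oa+da*s[0];B=ob+db*s[1]; return (A+B)/2,np.linalg.norm(A-B)
E
python3 - <<'E'
from h import *
for n in('scene','top'):
    snap(n,n+'0.png'); K,d,r,t=cam(n); print(n,ray(n,[[280,210]])[0],K[0,0])
s=sense();print(s['tcp_pos'],s['ee_rot'],s['time_s'],s['gripper_width'])
E
```

```text
pics
scene [1.3502136  0.55099126 1.07798943] 516.8446656708433
top [0.43422199 0.08170588 1.23403537] 431.5785269110423
[0.26075854 0.56741783 0.22159476] [[ 9.08551409e-01 -4.17772450e-01 -7.18997579e-04]
 [-4.17773061e-01 -9.08549708e-01 -1.75999926e-03]
 [ 8.20341623e-05  1.89942763e-03 -9.99998193e-01]] 0.1 1.0012469493268348
```

View pics/scene0.png

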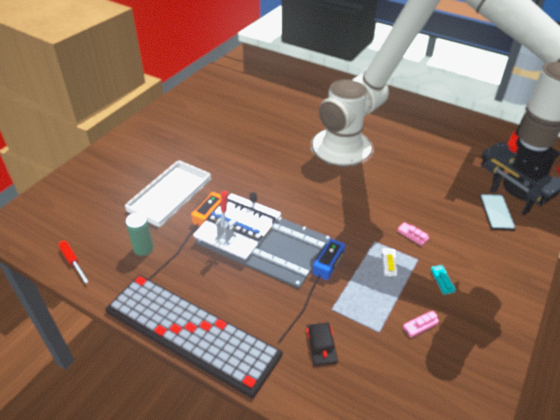

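View pics/top0.png

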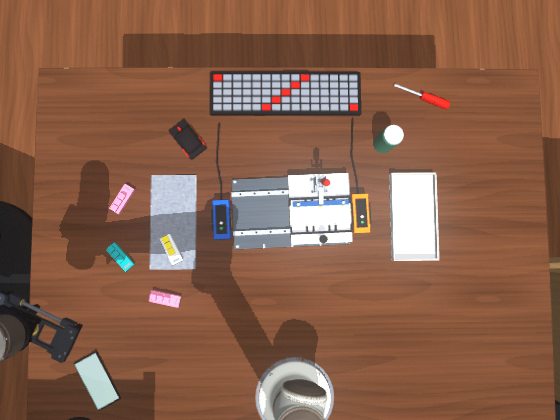

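One pad seems to be present: white with yellow keys, on the mat at top (171,250) and scene (390,263). The look-alikes are pink at top (122,198) and (165,298), and turquoise at top (120,257), all off the mat. The sled is at the orange end and the clamp looks shut. Next, close crops.

```bash
python3 - <<'E'
import cv2
t=cv2.imread('pics/top0.png');s=cv2.imread('pics/scene0.png')
cv2.imwrite('pics/c1.png',cv2.resize(t[160:260,205:380],None,fx=4.5,fy=4.5,interpolation=cv2.INTER_CUBIC))
cv2.imwrite('pics/c2.png',cv2.resize(s[180:290,180:350],None,fx=4.5,fy=4.5,interpolation=cv2.INTER_CUBIC))
a=cv2.resize(t[220:280,140:200],None,fx=6,fy=6,interpolation=cv2.INTER_CUBIC)
b=cv2.resize(s[235:295,360:420],None,fx=6,fy=6,interpolation=cv2.INTER_CUBIC)
cv2.imwrite('pics/c3.png',cv2.hconcat([a,b]))
E
```

```text
(no output)
```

View pics/c1.png

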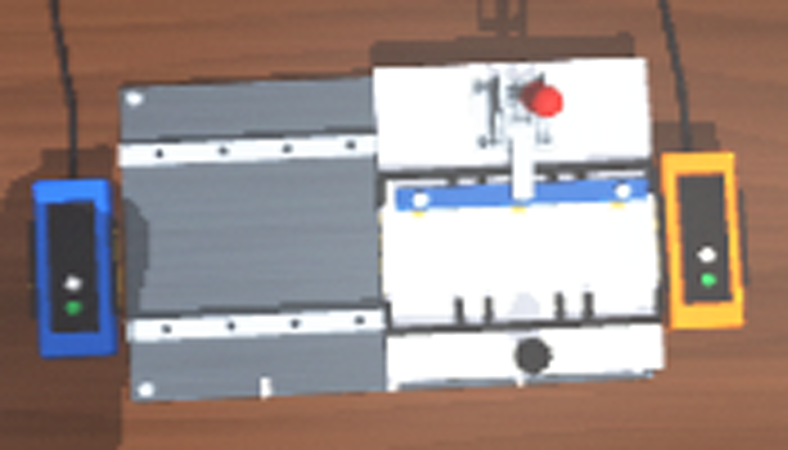

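View pics/c2.png

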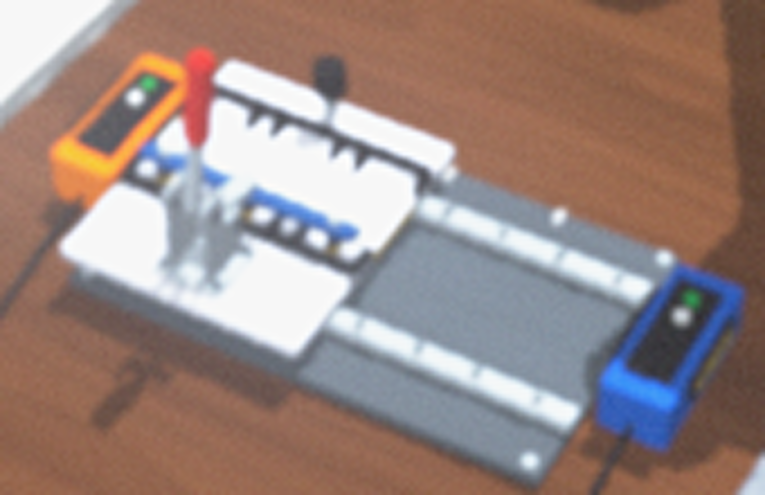

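View pics/c3.png

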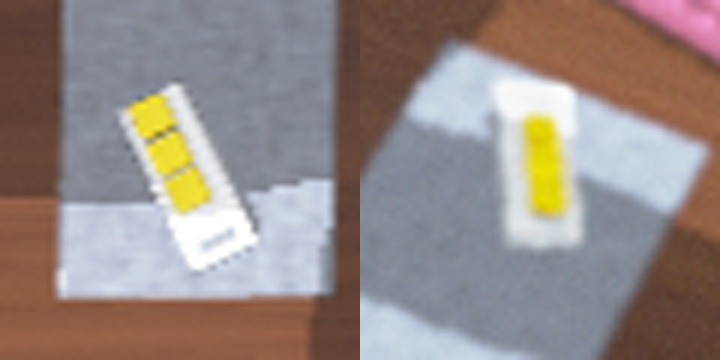

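```bash
cat > m.py <<'E'
from h import *
def mask(im,lo,hi,roi=None):
    h=cv2.cvtColor(im,cv2.COLOR_RGB2HSV); m=cv2.inRange(h,np.array(lo),np.array(hi))
    if roi:
        z=np.zeros_like(m);x0,y0,x1,y1=roi;z[y0:y1,x0:x1]=m[y0:y1,x0:x1];m=z
    return m
def blob(m):
    c=max(cv2.findContours(m,cv2.RETR_EXTERNAL,cv2.CHAIN_APPROX_NONE)[0],key=cv2.contourArea)
    M=cv2.moments(c); return np.array([M['m10'],M['m01']])/M['m00'],c
E
python3 - <<'E'
from m import *
T=cv2.cvtColor(cv2.imread('pics/top0.png'),cv2.COLOR_BGR2RGB)
S=cv2.cvtColor(cv2.imread('pics/scene0.png'),cv2.COLOR_BGR2RGB)
# docks
for nm,lo,hi,r in(('blue',(105,150,60),(125,255,255),(208,190,235,245)),('orange',(10,150,120),(25,255,255),(345,185,375,240))):
    m=mask(T,lo,hi,r);c=cv2.findNonZero(m); hull=cv2.convexHull(c); R=cv2.minAreaRect(hull)
    b=on('top',cv2.boxPoints(R),0.04); print(nm,R,on('top',[R[0]],0.04)[0].round(4));print(b.round(4).tolist())
# yellow
m=mask(T,(22,120,120),(35,255,255),(145,225,195,270)); c,_=blob(m); R=cv2.minAreaRect(cv2.convexHull(cv2.findNonZero(m)))
print('yT',c,R,on('top',[R[0]],.03)[0]); print(on('top',cv2.boxPoints(R),.03).round(4).tolist())
m2=mask(S,(22,120,120),(35,255,255),(370,240,410,290)); c2,_=blob(m2);print('yS',c2,tri(c2,c))
# white pad
m=mask(T,(0,0,150),(180,60,255),(150,228,190,270));
# red handle
m=mask(T,(0,150,100),(8,255,255),(310,170,335,195)); ct,_=blob(m);print('red T',ct)
m=mask(S,(0,150,80),(8,255,255),(215,188,232,216)); cs,cc=blob(m);print('red S',cs,tri(cs,ct), cc.reshape(-1,2).min(0),cc.reshape(-1,2).max(0))
# knob
m=mask(T,(0,0,0),(180,255,60),(316,233,330,245)); kt,_=blob(m)
m=mask(S,(0,0,0),(180,255,70),(247,190,260,203)); ks,_=blob(m); print('knob',kt,ks,tri(ks,kt),on('top',[kt],.08))
# tray, mat
m=mask(T,(0,0,150),(180,40,255),(380,165,445,270)); R=cv2.minAreaRect(cv2.convexHull(cv2.findNonZero(m)));print('tray',R,on('top',cv2.boxPoints(R),.024).round(3).tolist())
print('mat',on('top',[[150,176],[196,174],[197,269],[151,269]],.003).round(3).tolist())
E
```

```text
blue ((221.06658935546875, 218.99777221679688), (38.5119514465332, 16.923934936523438), 88.09085083007812) [0.4954 0.2013 0.04  ]
[[0.5482, 0.2267, 0.04], [0.5496, 0.1798, 0.04], [0.443, 0.1761, 0.04], [0.4417, 0.2227, 0.04]]
orange ((360.7801513671875, 212.98251342773438), (38.98643112182617, 16.155977249145508), 86.42366790771484) [ 0.5103 -0.1871  0.04  ]
[[0.5635, -0.1622, 0.04], [0.5662, -0.2077, 0.04], [0.4574, -0.212, 0.04], [0.4549, -0.1668, 0.04]]
yT [167.89253188 244.8852459 ] ((168.0, 245.00001525878906), (19.677398681640625, 6.260990142822266), 63.43495178222656) [0.4244109  0.34918809 0.03      ]
[[0.445, 0.3694, 0.03], [0.4527, 0.354, 0.03], [0.4039, 0.329, 0.03], [0.3962, 0.3444, 0.03]]
yS [390.41207349 262.46194226] (array([0.42445696, 0.35080172, 0.02654425]), np.float64(0.0011682686631667757))
red T [326.37984496 182.37984496]
red S [223.14367816 195.36206897] (array([ 0.5773134 , -0.07202491,  0.18569097]), np.float64(0.0023651170195561106)) [220 191] [227 202]Traceback (most recent call last):
  File "<stdin>", line 18, in <module>
  File "m.py", line 8, in blob
    c=max(cv2.findContours(m,cv2.RETR_EXTERNAL,cv2.CHAIN_APPROX_NONE)[0],key=cv2.contourArea)
ValueError: max() iterable argument is empty
```

```bash
python3 - <<'E'
from m import *
T=cv2.cvtColor(cv2.imread('pics/top0.png'),cv2.COLOR_BGR2RGB)
S=cv2.cvtColor(cv2.imread('pics/scene0.png'),cv2.COLOR_BGR2RGB)
print(proj('top',[.439,-.0754,.08]),proj('scene',[.439,-.0754,.068]))
m=mask(T,(0,0,0),(180,255,110),(316,233,330,245)); kt,_=blob(m)
m=mask(S,(0,0,0),(180,255,90),(247,190,260,203)); ks,_=blob(m); print('knob',kt,ks,tri(ks,kt),on('top',[kt],.08))
m=mask(T,(0,0,150),(180,40,255),(380,165,445,270)); R=cv2.minAreaRect(cv2.convexHull(cv2.findNonZero(m)));print('tray',R,on('top',[R[0]],.024),on('top',cv2.boxPoints(R),.024).round(3).tolist())
print('mat',on('top',[[150,176],[196,174],[197,269],[151,269]],.003).round(3).tolist())
# pad outline by corners in c3 crop (px*1/6+offset)
p=np.array([[122,112],[178,84],[259,240],[197,271]])/6+[140,220]-.4
q=on('top',p,.017);print('pad',q.round(4).tolist(),q.mean(0)); a=q[[2,3]].mean(0)-q[[0,1]].mean(0);print(np.linalg.norm(a),np.degrees(np.arctan2(a[1],a[0])),np.linalg.norm(q[0]-q[1]))
s=np.array([[492,85],[575,85],[580,248],[505,248]])/6+[360,235]-.4; print(on('scene',s,.017).round(4).tolist())
# black fences / sled edges
print('sledcorners',on('top',np.array([[372,66],[645,58],[663,368],[387,388]])/4.5+[205,160]-.4,.036).round(4).tolist())
for q in(0,.1,.3):
  c=np.array([.596,-.0694,.091]); d=np.array([np.sin(q-.2)*.99926,np.sin(q-.2)*.0384,np.cos(q-.2)]);print(q,proj('top',[c+d*.112,c+d*.08]).tolist(),proj('scene',[c+d*.08,c+d*.11]).tolist())
E
```

```text
[[323.16300854 238.81676798]] [[253.196084   197.82768711]]
knob [323.     238.6875] [252.88194444 197.39583333] (array([ 0.4393529 , -0.07630811,  0.0695463 ]), np.float64(0.00017601265764819986)) [[ 0.43934776 -0.07496736  0.08      ]]
tray ((413.6729736328125, 215.90072631835938), (88.67032623291016, 47.87440872192383), 88.45184326171875) [[ 0.50233311 -0.34178622  0.024     ]] [[0.627, -0.273, 0.024], [0.631, -0.412, 0.024], [0.378, -0.41, 0.024], [0.376, -0.273, 0.024]]
mat [[0.622, 0.409, 0.003], [0.627, 0.277, 0.003], [0.356, 0.273, 0.003], [0.357, 0.402, 0.003]]
pad [[0.4432, 0.3749, 0.017], [0.4562, 0.3489, 0.017], [0.3834, 0.3103, 0.017], [0.3692, 0.3391, 0.017]] [0.41300556 0.34331234 0.017     ]
0.08231881412928886 -153.1386467862886 0.029081602381879165
[[0.2945, 0.4534, 0.017], [0.2742, 0.4869, 0.017], [0.3682, 0.5184, 0.017], [0.3856, 0.4895, 0.017]]
sledcorners [[0.6203, 0.0169, 0.036], [0.625, -0.1541, 0.036], [0.4316, -0.1616, 0.036], [0.4204, 0.0093, 0.036]]
0 [[326.99262973720477, 182.74984515548525], [325.03871646803987, 181.91240951921222]] [[224.0218501364404, 201.01137523892623], [224.55286456761502, 191.16794178463564]]
0.1 [[326.84429369545506, 178.11808833026743], [324.93488787884286, 178.70188416156356]] [[222.3003323030494, 202.4915571683486], [222.15466607923418, 193.17192537339437]]
0.3 [[326.3427345431132, 168.97347429073562], [324.5896176442939, 172.35985630561322]] [[218.84518777178093, 206.21038198790697], [217.31858401930378, 198.27418069444718]]
```

Rig found from the docks (0.389 m apart, 0.390 expected): yaw 2.2°, centre (0.503, 0.007). Knob at (0.439, -0.076, 0.070), with 0.2 mm between the two rays, so the sled is at -0.08. The handle fits q≈0, shut. The yellow pad's centre is (0.413, 0.344), port direction -153°, and its keys measure 27 mm high, so it lies keys up. Next is a helper that works out the row numbers.

```bash
cat > go.py <<'E'
import sys
from h import *
from scipy.spatial.transform import Rotation as Ro
# usage: go.py x y z psi [maxmm] [dir]  (mm, deg)
a=[float(v) for v in sys.argv[1:]]
T=np.array(a[:3]);psi=a[3];mx=a[4] if len(a)>4 else 60; 
s=sense();p=np.array(s['tcp_pos'])*1000;R=np.array(s['ee_rot'])
c,n=np.cos(np.radians(psi)),np.sin(np.radians(psi))
Rt=np.array([[c,n,0],[n,-c,0],[0,0,-1.]])
w=Ro.from_matrix(R.T@Rt).as_rotvec()
if len(a)>5 and np.sign(w[2])!=np.sign(a[5]): w=w*(1-2*np.pi/np.linalg.norm(w))
print('t',round(s['time_s'],2),'p',p.round(1),'psi',np.degrees(np.arctan2(R[1,0],R[0,0])).round(1),'F',np.round(s['wrist_force'],1),'w',round(s['gripper_width']*87,1),'j',np.round(s['joints'],0))
N=int(max(np.ceil(np.linalg.norm(T-p)/mx),np.ceil(np.linalg.norm(w)/.18),1))
out=[]
for i in range(N):
    d=(T-p)/(N-i); v=R.T@d; r=w/N
    row=[round(float(x),1) for x in v]+[round(float(x),3) for x in r]; out.append(row)
    p=p+R@np.array(row[:3]); R=R@Ro.from_rotvec(row[3:]).as_matrix()
for i in range(0,N,5): print(','.join(f'{x:g}' for r in out[i:i+5] for x in r))
E
python3 go.py 439 -76 150 2.2
```

```text
t 0.1 p [260.8 567.4 221.6] psi -24.7 F [-0.1  1.2  0.4] w 87.1 j [ 80.  22.   0.  -0. -68. -15.]
35.9,42.5,6,0,0,-0.039,34.2,43.9,6.1,0,0,-0.039,32.5,45.2,6,0,0,-0.039,30.7,46.4,6.1,0,0,-0.039,28.9,47.5,6,0,0,-0.039
27,48.6,6.1,0,0,-0.039,25,49.7,6,0,0,-0.039,23.1,50.6,6.1,0,0,-0.039,21.1,51.5,6,0,0,-0.039,19.1,52.2,6.1,0,0,-0.039
17,53,6,0,0,-0.039,15,53.5,6.1,0,0,-0.039
```

Call:
carry_out(
  commands=[36, 42.5, 0, 0, 0, -0.039, 34, 44, 0, 0, 0, -0.039, 32.5, 45, 0, 0, 0, -0.039, 31, 46, 6, 0, 0, -0.039, 29, 47.5, 6, 0, 0, -0.039],
  grip=50,
)

```text
time_s: 0.72
tcp_pos: [0.3367, 0.2945, 0.2068]
ee_rot: [[0.975, -0.223, -0.002], [-0.223, -0.975, -0.006], [-0.001, 0.006, -1.0]]
wrist_force: [0.6, 0.5, 0.4]
gripper_width: 0.595
```

Call:
carry_out(
  commands=[27, 48.5, 6, 0, 0, -0.039, 25, 50, 6, 0, 0, -0.039, 23, 50.5, 6, 0, 0, -0.039, 21, 51.5, 6, 0, 0, -0.039, 19, 52, 6, 0, 0, -0.039],
)

```text
time_s: 1.35
tcp_pos: [0.4145, 0.0183, 0.1773]
ee_rot: [[1.0, -0.02, -0.001], [-0.02, -1.0, -0.005], [-0.001, 0.005, -1.0]]
wrist_force: [1.0, 0.7, -0.6]
gripper_width: 0.579
```

```bash
python3 go.py 439 -76 120 2.2
```

```text
t 1.35 p [414.5  18.3 177.3] psi -1.1 F [ 1.   0.7 -0.6] w 50.4 j [ 25.   4. -31.   0. -55.  63.]
13.2,46.8,28.9,0.003,0.001,-0.029,11.8,47.2,28.7,0.003,0.001,-0.029
```

Call:
carry_out(
  commands=[13, 47, 29, 0.003, 0, -0.029, 12, 47, 28.5, 0.003, 0, -0.029, 0, 0, 0, 0, 0, 0],
)

```text
time_s: 1.72
tcp_pos: [0.4394, -0.082, 0.118]
ee_rot: [[0.999, 0.035, -0.001], [0.035, -0.999, 0.001], [-0.001, -0.001, -1.0]]
wrist_force: [-0.7, 0.8, -0.3]
gripper_width: 0.573
```

```bash
python3 go.py 439 -76 49 2.2 40
```

```text
t 1.73 p [439.4 -82.  118. ] psi 2.0 F [-0.7  0.8 -0.3] w 49.8 j [ 10.  11. -32.  -0. -47.  82.]
-0.1,-3,34.5,-0.001,0,-0.002,-0,-3,34.5,-0.001,0,-0.002
```

Call:
carry_out(
  commands=[0, -3, 34, 0, 0, -0.002, 0, -3, 33, 0, 0, -0.002, 0, 0, 2, 0, 0, 0],
)

```text
time_s: 2.1
tcp_pos: [0.4406, -0.0752, 0.049]
ee_rot: [[0.999, 0.038, 0.003], [0.038, -0.999, 0.002], [0.003, -0.002, -1.0]]
wrist_force: [-0.1, 0.3, 0.5]
gripper_width: 0.576
```

Call:
carry_out(
  commands=[0, 0, 0, 0, 0, 0, 0, 0, 0, 0, 0, 0, 0, 0, 0, 0, 0, 0, 0, 0, 0, 0, 0, 0, 0, 0, 0, 0, 0, 0],
  grip=15,
)

```text
time_s: 2.72
tcp_pos: [0.4431, -0.0738, 0.0526]
ee_rot: [[0.999, 0.04, 0.01], [0.04, -0.999, 0.003], [0.011, -0.003, -1.0]]
wrist_force: [1.2, -0.8, -4.8]
gripper_width: 0.24
```

```bash
python3 go.py 437 5 49 2.2 20; python3 -c "
from h import *
snap('top','t1.png')"
```

```text
t 2.73 p [443.1 -73.8  52.6] psi 2.3 F [ 1.2 -0.8 -4.8] w 20.9 j [ 11.  17. -37.  -0. -36.  81.]
-0.7,-19.8,1,-0.001,-0.003,0,-0.7,-19.7,0.9,-0.001,-0.003,0,-0.8,-19.8,0.9,-0.001,-0.003,0,-0.7,-19.7,0.9,-0.001,-0.003,0
```

Call:
carry_out(
  commands=[0, -16, 0, 0, 0, 0, 0, -16, 0, 0, 0, 0, 0, -16, 0, 0, 0, 0, 0, -16, 0, 0, 0, 0, 0, -12, 0, 0, 0, 0],
)

```text
time_s: 3.4
tcp_pos: [0.4401, 0.0011, 0.0526]
ee_rot: [[0.999, 0.038, 0.009], [0.038, -0.999, -0.0], [0.009, 0.0, -1.0]]
wrist_force: [-0.2, 0.6, -2.5]
gripper_width: 0.238
```

```bash
python3 go.py 437 5 49 2.2 20
```

```text
t 3.4 p [440.1   1.1  52.6] psi 2.2 F [-0.2  0.6 -2.5] w 20.7 j [ 22.  17. -38.   0. -35.  70.]
-2.9,-4,3.6,0,-0.009,-0
```

Nearly there. I'll nudge it 3 mm, release, rise, and look.

Call:
carry_out(
  commands=[0, -3, 0, 0, 0, 0, 0, 0, 0, 0, 0, 0],
)

```text
time_s: 3.65
tcp_pos: [0.4399, 0.0048, 0.0526]
ee_rot: [[0.999, 0.04, 0.009], [0.04, -0.999, -0.0], [0.009, 0.001, -1.0]]
wrist_force: [-1.1, 0.5, -1.8]
gripper_width: 0.244
```

Call:
carry_out(
  commands=[0, 0, 0, 0, -0.004, 0, 0, 0, 0, 0, -0.004, 0, 0, 0, 0, 0, 0, 0],
  grip=50,
)

```text
time_s: 4.03
tcp_pos: [0.4404, 0.0039, 0.0531]
ee_rot: [[0.999, 0.039, 0.002], [0.039, -0.999, -0.001], [0.002, 0.001, -1.0]]
wrist_force: [-0.6, -0.0, -0.4]
gripper_width: 0.495
```

Call:
carry_out(
  commands=[0, 0, -30, 0, 0, 0, 0, 0, -60, 0, 0, 0, 0, 0, -60, 0, 0, 0, 0, 0, -40, 0, 0, 0],
)

```text
time_s: 4.53
tcp_pos: [0.4382, 0.0024, 0.2458]
ee_rot: [[0.999, 0.037, -0.008], [0.037, -0.999, -0.005], [-0.008, 0.005, -1.0]]
wrist_force: [0.6, 0.5, -1.0]
gripper_width: 0.572
```

```bash
python3 go.py 578 9 240 2.2; python3 -c "
from m import *
T=snap('top','t2.png');S=snap('scene','s2.png')
cv2.imwrite('pics/c4.png',cv2.cvtColor(cv2.hconcat([cv2.resize(T[160:260,205:380],None,fx=2.2,fy=2.2,interpolation=2),cv2.resize(S[180:280,180:355],None,fx=2.2,fy=2.2,interpolation=2)]),4))
"
```

```text
t 4.53 p [438.2   2.4 245.8] psi 2.1 F [ 0.6  0.5 -1. ] w 49.8 j [ 22.   3. -22.   0. -66.  70.]
46.6,-0.5,1.6,0.002,0.003,-0.001,46.7,-0.5,1.7,0.002,0.003,-0.001,46.6,-0.4,1.8,0.002,0.003,-0.001
```

View pics/c4.png

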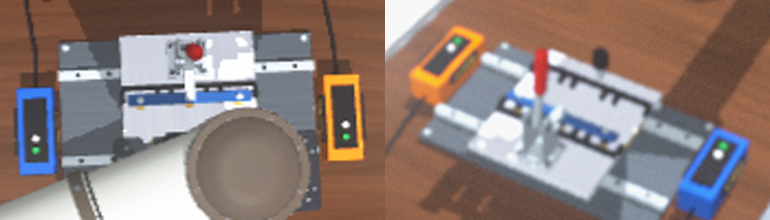

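```bash
python3 -c "
from m import *
T=cv2.cvtColor(cv2.imread('pics/t2.png'),4);S=cv2.cvtColor(cv2.imread('pics/s2.png'),4)
ct,_=blob(mask(T,(0,150,80),(8,255,255),(280,170,310,195)))
cs,c=blob(mask(S,(0,150,80),(8,255,255),(210,185,250,230)));print(ct,cs,c.reshape(-1,2).min(0),c.reshape(-1,2).max(0),tri(cs,ct))
P=np.array([.5928,.0106,.091])
for q in(0,.05,.1):
  d=np.array([np.sin(q-.2)*.99926,np.sin(q-.2)*.0384,np.cos(q-.2)]);print(q,proj('top',[P+d*.112,P+d*.08]).tolist(),proj('scene',[P+d*.08,P+d*.11]).tolist(),P+d*.08)
"
```

```text
[293.22875817 183.37908497] [248.54166667 210.5       ] [248 203] [249 221] (array([0.57760732, 0.00733974, 0.17179408]), np.float64(0.005168766118028539))
0 [[293.99581191031797, 184.15759347371093], [293.01252072828527, 183.27716368147352]] [[250.61347138886703, 211.52747041259917], [251.495602951536, 201.61047403105763]] [0.57691821 0.00998969 0.16940533]
0.05 [[293.91351344894025, 181.8387062418114], [292.95512957042814, 181.6697420829114]] [[249.79769362053256, 212.27315587249976], [250.36112575664654, 202.61826609002205]] [0.5808538  0.01014093 0.17010169]
0.1 [[293.8224686042919, 179.51660975767106], [292.8918778363118, 180.0604868041561]] [[248.9745615707008, 213.08580778721574], [249.21430626610098, 203.72236827144033]] [0.58481924 0.01029331 0.17060033]
```

Call:
carry_out(
  commands=[46, 0, 2, 0.002, 0.003, 0, 46, 0, 2, 0.002, 0.003, 0, 46, 0, 2, 0.002, 0.003, 0],
)

```text
time_s: 5.0
tcp_pos: [0.5788, 0.0074, 0.2427]
ee_rot: [[0.999, 0.038, 0.01], [0.038, -0.999, 0.005], [0.01, -0.005, -1.0]]
wrist_force: [0.7, 0.6, 0.9]
gripper_width: 0.577
```

Call:
carry_out(
  commands=[0, -1, 45, 0, -0.005, 0, 0, -1, 45, 0, -0.005, 0, 0, 0, 3, 0, 0, 0],
)

```text
time_s: 5.38
tcp_pos: [0.5815, 0.0089, 0.1437]
ee_rot: [[0.999, 0.035, -0.004], [0.035, -0.999, 0.004], [-0.004, -0.004, -1.0]]
wrist_force: [0.4, -0.7, 0.2]
gripper_width: 0.574
```

Call:
carry_out(
  commands=[0, 0, 0, 0, 0, 0, 0, 0, 0, 0, 0, 0, 0, 0, 0, 0, 0, 0, 0, 0, 0, 0, 0, 0],
  grip=10,
)

```text
time_s: 5.88
tcp_pos: [0.5838, 0.0095, 0.1488]
ee_rot: [[0.999, 0.036, 0.005], [0.036, -0.999, 0.006], [0.005, -0.005, -1.0]]
wrist_force: [0.9, 1.1, -0.9]
gripper_width: 0.205
```

```bash
python3 go.py 578 9 150 2.2
```

```text
t 5.88 p [583.8   9.5 148.8] psi 2.0 F [ 0.9  1.1 -0.9] w 17.9 j [ 17.  22. -12.  -0. -57.  76.]
-5.8,0.3,-1.2,-0.005,-0.005,-0.003
```

Call:
carry_out(
  commands=[13.5, 0, 0, 0, 0, 0, 14, 0, 2, 0, 0, 0, 13, 0, 4.5, 0, 0, 0, 11.5, 0, 6.5, 0, 0, 0, 11, 0, 9, 0, 0, 0],
)

```text
time_s: 6.5
tcp_pos: [0.6456, 0.0113, 0.128]
ee_rot: [[0.999, 0.036, -0.002], [0.036, -0.999, 0.004], [-0.002, -0.005, -1.0]]
wrist_force: [-0.1, -0.2, 0.6]
gripper_width: 0.117
```

```bash
python3 go.py 667 13 93 2.2 15
```

```text
t 6.5 p [645.6  11.3 128. ] psi 2.0 F [-0.1 -0.2  0.6] w 10.2 j [ 15.  28.  -3.  -0. -58.  77.]
7.2,-0.3,11.7,-0.002,0.001,-0.001,7.2,-0.3,11.6,-0.002,0.001,-0.001,7.1,-0.2,11.7,-0.002,0.001,-0.001
```

The fingers closed to 10.2 mm, so the handle slipped out. I'll look.

```bash
python3 -c "
from m import *
T=snap('top','t3.png');S=snap('scene','s3.png')
cv2.imwrite('pics/c5.png',cv2.cvtColor(cv2.hconcat([cv2.resize(T[150:250,215:365],None,fx=2.6,fy=2.6,interpolation=2),cv2.resize(S[170:270,180:330],None,fx=2.6,fy=2.6,interpolation=2)]),4))
"
```

```text
(no output)
```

View pics/c5.png

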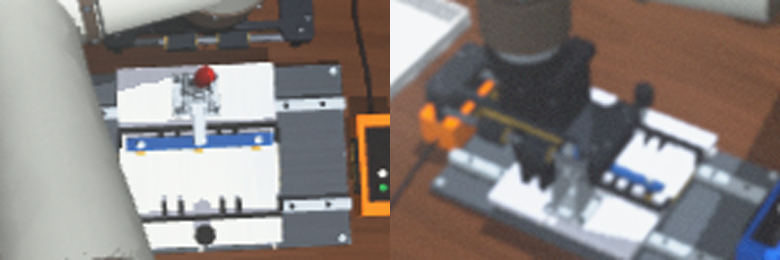

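The grip was 7 mm off the bar's middle in x, so it slid off with the handle at about q=0.1. I'll rise, open and grip again, better centred.

Call:
carry_out(
  commands=[0, 0, -55, 0, 0, 0, 0, 0, -55, 0, 0, 0, -30, 0, -10, 0, 0, 0, -30, 0, 0, 0, 0, 0, 0, 0, 0, 0, 0, 0],
  grip=50,
)

```text
time_s: 7.22
tcp_pos: [0.5837, 0.0082, 0.2487]
ee_rot: [[0.999, 0.035, -0.009], [0.035, -0.999, 0.003], [-0.009, -0.003, -1.0]]
wrist_force: [0.4, -0.7, 0.2]
gripper_width: 0.548
```

```bash
python3 -c "
from m import *
T=snap('top','t4.png');S=snap('scene','s4.png')
cv2.imwrite('pics/c6.png',cv2.cvtColor(cv2.hconcat([cv2.resize(T[150:250,215:365],None,fx=2.6,fy=2.6,interpolation=2),cv2.resize(S[170:270,180:330],None,fx=2.6,fy=2.6,interpolation=2)]),4))
"; python3 go.py 585 10 150 2.2 45
```

```text
t 7.33 p [585.2   8.4 248. ] psi 2.0 F [-0.1  0.1 -0.3] w 48.9 j [ 17.  18.  -2.  -0. -71.  76.]
0.3,-0.4,32.7,-0.001,0.003,-0.001,0.2,-0.5,32.6,-0.001,0.003,-0.001,0,-0.5,32.7,-0.001,0.003,-0.001
```

View pics/c6.png

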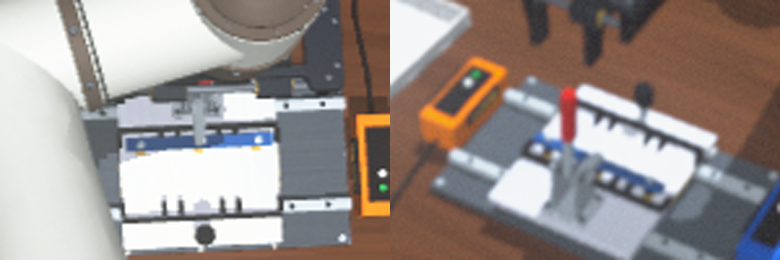

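Call:
carry_out(
  commands=[0, -0.5, 33, 0, 0.003, 0, 0, -0.5, 32, 0, 0.003, 0, 0, -0.5, 31, 0, 0.003, 0, 0, 0, 0, 0, 0, 0],
)

```text
time_s: 7.82
tcp_pos: [0.5876, 0.0103, 0.1479]
ee_rot: [[0.999, 0.034, -0.0], [0.034, -0.999, 0.002], [-0.0, -0.002, -1.0]]
wrist_force: [1.3, 0.3, 0.1]
gripper_width: 0.576
```

```bash
python3 go.py 585 10 151 2.2 45
```

```text
t 7.83 p [587.6  10.3 147.9] psi 2.0 F [1.3 0.3 0.1] w 50.1 j [ 17.  22. -11.  -0. -57.  75.]
-2.6,0.2,-3.1,-0.002,0,-0.004
```

Call:
carry_out(
  commands=[-4, 0, -1, 0, 0, 0, 0, 0, 0, 0, 0, 0, 0, 0, 0, 0, 0, 0, 0, 0, 0, 0, 0, 0],
  grip=5,
)

```text
time_s: 8.32
tcp_pos: [0.5866, 0.0104, 0.1529]
ee_rot: [[0.999, 0.035, 0.006], [0.035, -0.999, 0.003], [0.007, -0.002, -1.0]]
wrist_force: [0.0, -6.8, -3.7]
gripper_width: 0.206
```

```bash
python3 go.py 585 10 151 2.2 45
```

```text
t 8.32 p [586.6  10.4 152.9] psi 2.0 F [ 0.  -6.8 -3.7] w 17.9 j [ 17.  21. -11.  -0. -57.  75.]
-1.6,0.3,1.9,-0.002,-0.007,-0.003
```

Call:
carry_out(
  commands=[10, 0, 0, 0, 0, 0, 12, 0, 1.5, 0, 0, 0, 11.5, 0, 3.5, 0, 0, 0],
)

```text
time_s: 8.7
tcp_pos: [0.6115, 0.0102, 0.1505]
ee_rot: [[0.999, 0.035, -0.014], [0.035, -0.999, -0.001], [-0.014, 0.0, -1.0]]
wrist_force: [-7.3, 0.9, 10.7]
gripper_width: 0.203
```

```bash
python3 go.py 632 10 143 2.2 15
```

```text
t 8.7 p [611.5  10.2 150.5] psi 2.0 F [-7.3  0.9 10.7] w 17.7 j [ 16.  24.  -7.  -0. -60.  76.]
10.3,0.5,3.6,0,0.007,-0.002,10.3,0.5,3.7,0,0.007,-0.002
```

Call:
carry_out(
  commands=[13, 0, 4.5, 0, 0.005, 0, 11, 0, 6, 0, 0.003, 0, 10, 0, 7.5, 0, 0.003, 0, 9, 0, 8.5, 0, 0.003, 0],
)

```text
time_s: 9.2
tcp_pos: [0.6511, 0.0116, 0.1302]
ee_rot: [[0.999, 0.036, -0.009], [0.036, -0.999, -0.003], [-0.009, 0.002, -1.0]]
wrist_force: [-2.8, 0.5, 6.0]
gripper_width: 0.193
```

```bash
python3 go.py 667 13 93 2.2 15
```

```text
t 9.2 p [651.1  11.6 130.2] psi 2.1 F [-2.8  0.5  6. ] w 16.8 j [ 15.  29.  -2.   0. -59.  77.]
5.4,-0.3,12.3,0.001,0.003,-0.001,5.4,-0.3,12.4,0.001,0.003,-0.001,5.3,-0.3,12.4,0.001,0.003,-0.001
```

Call:
carry_out(
  commands=[8, 0, 11, 0, 0.004, 0, 6, 0, 11, 0, 0.003, 0, 4.5, 0, 11.5, 0, 0.003, 0, 1.5, 0, 8, 0, 0, 0, 0, 0, 4, 0, 0, 0],
)

```text
time_s: 9.82
tcp_pos: [0.6752, 0.0125, 0.0915]
ee_rot: [[0.999, 0.039, 0.01], [0.039, -0.999, -0.003], [0.01, 0.004, -1.0]]
wrist_force: [-5.6, 1.3, 14.8]
gripper_width: 0.192
```

```bash
python3 go.py 670 13 91 2.2 15
```

```text
t 9.82 p [675.2  12.5  91.5] psi 2.3 F [-5.6  1.3 14.8] w 16.7 j [ 15.  33.  -2.   0. -55.  77.]
-5.2,-0.7,0.4,0.004,-0.01,0.001
```

Call:
carry_out(
  commands=[0, 0, 0, 0, 0, 0, 0, 0, 0, 0, 0, 0, 0, 0, 0, 0, 0, 0, 0, 0, -60, 0, 0, 0, 0, 0, -60, 0, 0, 0],
  grip=50,
)

```text
time_s: 10.45
tcp_pos: [0.6702, 0.0123, 0.2052]
ee_rot: [[0.999, 0.038, -0.007], [0.038, -0.999, -0.005], [-0.008, 0.005, -1.0]]
wrist_force: [2.0, -0.3, 0.5]
gripper_width: 0.563
```

```bash
python3 go.py 413 344 150 27 60; cat > look.py <<'E'
import sys
from m import *
# look.py tag top(x0 y0 x1 y1) scene(x0 y0 x1 y1)
a=list(map(int,sys.argv[2:]));T=snap('top',sys.argv[1]+'t.png');S=snap('scene',sys.argv[1]+'s.png')
A=T[a[1]:a[3],a[0]:a[2]];B=S[a[5]:a[7],a[4]:a[6]]
r=lambda I:cv2.resize(I,(390,int(I.shape[0]*390/I.shape[1])),interpolation=2)
A,B=r(A),r(B);H=max(A.shape[0],B.shape[0])
p=lambda I:cv2.copyMakeBorder(I,0,H-I.shape[0],0,0,0)
cv2.imwrite('pics/'+sys.argv[1]+'c.png',cv2.cvtColor(cv2.hconcat([p(A),p(B)]),4))
E
python3 look.py l1 130 150 365 280 180 170 440 310
```

```text
t 10.45 p [670.2  12.3 205.2] psi 2.2 F [ 2.  -0.3  0.5] w 49.0 j [ 15.  27.   6.   0. -69.  77.]
-30.5,-42.7,6.9,0,0.001,-0.054,-28.2,-44.3,6.9,0,0.001,-0.054,-25.7,-45.7,6.9,0,0.001,-0.054,-23.3,-47,6.8,0,0.001,-0.054,-20.7,-48.2,6.8,0,0.001,-0.054
-18,-49.3,6.8,0,0.001,-0.054,-15.4,-50.2,6.8,0,0.001,-0.054,-12.6,-51,6.7,0,0.001,-0.054
```

View pics/l1c.png

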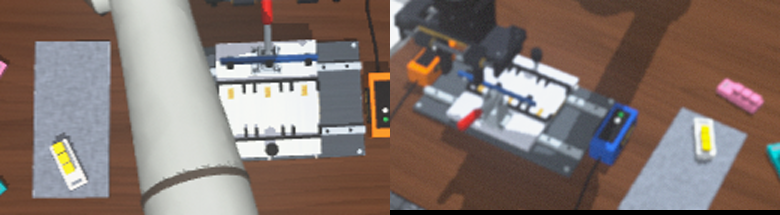

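The clamp is fully open, with the red handle lying back, and the pad is unmoved on the mat. Moving over it.

Call:
carry_out(
  commands=[-30, -43, 5, 0, 0, -0.054, -28, -44, 5, 0, 0, -0.054, -26, -46, 5, 0, 0, -0.054, -23, -47, 5, 0, 0, -0.054, -21, -48, 5, 0, 0, -0.054],
)

```text
time_s: 11.18
tcp_pos: [0.5118, 0.2226, 0.1837]
ee_rot: [[0.952, 0.305, 0.012], [0.305, -0.952, -0.001], [0.011, 0.005, -1.0]]
wrist_force: [0.7, 0.7, -0.3]
gripper_width: 0.574
```

```bash
python3 go.py 413 344 120 27 60
```

```text
t 11.18 p [511.8 222.6 183.7] psi 17.7 F [ 0.7  0.7 -0.3] w 49.9 j [ 40.  17. -13.   1. -59.  67.]
-19.3,-48.7,20.8,0.002,-0.004,-0.054,-16.5,-49.6,20.9,0.002,-0.004,-0.054,-13.7,-50.4,21.1,0.002,-0.004,-0.054
```

Call:
carry_out(
  commands=[-19, -49, 21, 0.002, -0.004, -0.054, -16.5, -50, 21, 0.002, -0.004, -0.054, -14, -50, 21, 0.002, -0.004, -0.054, 0, 0, 0, 0, 0, 0],
)

```text
time_s: 11.68
tcp_pos: [0.407, 0.3496, 0.1173]
ee_rot: [[0.886, 0.463, -0.0], [0.463, -0.886, 0.001], [-0.0, -0.001, -1.0]]
wrist_force: [-0.1, -1.3, 1.2]
gripper_width: 0.577
```

```bash
python3 - <<'E'
from m import *
I=snap('scene','s5.png')
for f,n,I in(('old','scene',cv2.cvtColor(cv2.imread('pics/l1s.png'),4)),('new','scene',I)):
  m=mask(I,(22,120,120),(35,255,255),(360,230,420,300)); c,k=blob(m); print(f,c,len(k),on(n,[c],.0265))
cv2.imwrite('pics/c7.png',cv2.cvtColor(cv2.resize(I[200:300,330:450],None,fx=4,fy=4),4))
E
python3 go.py 413.5 344 60 27 60
```

```text
old [390.21303258 262.21303258] 37 [[0.42353189 0.35049381 0.0265    ]]
new [390.12433862 262.23015873] 36 [[0.42371231 0.35031198 0.0265    ]]
t 11.72 p [408.2 349.1 118.2] psi 27.5 F [ 0.2 -0.   0.1] w 50.1 j [ 58.  19. -20.  -0. -50.  60.]
2.3,7,58.2,-0.001,-0.001,0.009
```

View pics/c7.png

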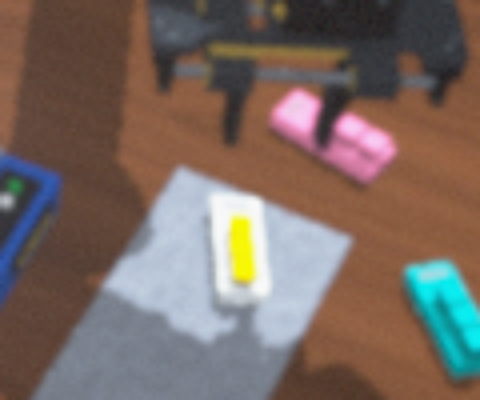

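Call:
carry_out(
  commands=[2.5, 7, 50, 0, 0, 0.009, 0, 0, 0, 0, 0, 0],
)

```text
time_s: 11.98
tcp_pos: [0.4153, 0.3441, 0.0687]
ee_rot: [[0.892, 0.453, 0.003], [0.453, -0.892, 0.004], [0.005, -0.002, -1.0]]
wrist_force: [-0.2, 0.3, 0.9]
gripper_width: 0.573
```

```bash
python3 go.py 413.5 344.5 8 27 60
```

```text
t 11.97 p [415.3 344.1  68.7] psi 26.9 F [-0.2  0.3  0.9] w 49.8 j [ 57.  23. -23.   0. -43.  60.]
-0.9,-0.5,30.3,-0.001,-0.002,-0.001,-0.8,-0.6,30.4,-0.001,-0.002,-0.001
```

Call:
carry_out(
  commands=[-1, -0.5, 30, 0, -0.002, 0, -1, -0.5, 28, 0, -0.002, 0, 0, 0, 0, 0, 0, 0],
)

```text
time_s: 12.35
tcp_pos: [0.4188, 0.347, 0.0162]
ee_rot: [[0.892, 0.451, 0.008], [0.451, -0.892, 0.011], [0.012, -0.006, -1.0]]
wrist_force: [-0.9, -0.2, -0.1]
gripper_width: 0.576
```

```bash
python3 go.py 413.5 344.5 8 27 60; python3 look.py l2 130 220 210 280 360 220 430 280
```

```text
t 12.35 p [418.8 347.   16.2] psi 26.8 F [-0.9 -0.2 -0.1] w 50.1 j [ 57.  28. -26.   0. -36.  60.]
-6,-0.1,8.1,-0.006,-0.013,-0.003
```

View pics/l2c.png

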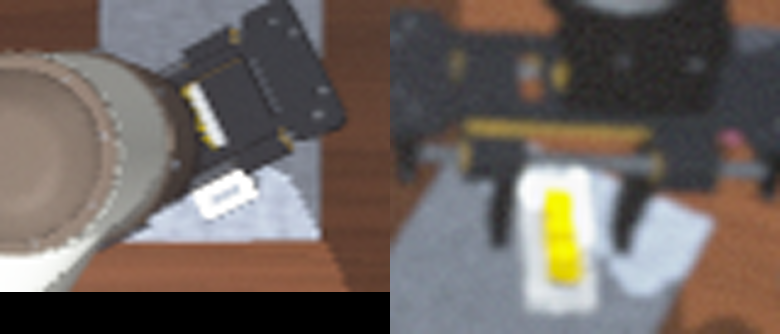

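Call:
carry_out(
  commands=[-6, 0, 8, -0.005, -0.012, -0.003, -1, 0, 1, 0, 0, 0, 0, 0, 0, 0, 0, 0],
)

```text
time_s: 12.82
tcp_pos: [0.4147, 0.3469, 0.0119]
ee_rot: [[0.891, 0.455, 0.006], [0.455, -0.891, 0.01], [0.01, -0.006, -1.0]]
wrist_force: [0.2, 0.1, 0.1]
gripper_width: 0.578
```

Call:
carry_out(
  commands=[0, 0, 0, 0, 0, 0, 0, 0, 0, 0, 0, 0, 0, 0, 0, 0, 0, 0, 0, 0, 0, 0, 0, 0],
  grip=20,
)

```text
time_s: 13.32
tcp_pos: [0.4147, 0.3471, 0.0124]
ee_rot: [[0.89, 0.455, 0.006], [0.455, -0.89, 0.01], [0.01, -0.006, -1.0]]
wrist_force: [-0.6, 0.8, 0.7]
gripper_width: 0.363
```

```bash
python3 go.py 413.5 344.5 130 27 60
```

```text
t 13.32 p [414.7 347.1  12.4] psi 27.1 F [-0.6  0.8  0.7] w 31.6 j [ 57.  28. -26.  -0. -35.  60.]
-0.5,0.5,-58.8,-0.003,-0.005,0.001,-0.9,0.7,-58.9,-0.003,-0.005,0.001
```

The tips overlap the case by only about 5 mm. I'll open, go lower and grip again.

Call:
carry_out(
  commands=[0, 0, 0, 0, 0, 0, 0, 0, 0, 0, 0, 0, 0, 0, 6, -0.004, -0.006, 0, 0, 0, 5, -0.003, -0.003, 0, 0, 0, 0, 0, 0, 0],
  grip=46,
)

```text
time_s: 13.95
tcp_pos: [0.4151, 0.3476, 0.0037]
ee_rot: [[0.89, 0.456, 0.002], [0.456, -0.89, -0.002], [0.001, 0.002, -1.0]]
wrist_force: [-0.1, -0.7, -0.2]
gripper_width: 0.524
```

```bash
python3 go.py 413.5 344.5 6 27 60
```

```text
t 13.95 p [415.1 347.6   3.7] psi 27.2 F [-0.1 -0.7 -0.2] w 45.6 j [ 57.  29. -26.   0. -35.  60.]
-2.8,2.1,-2.3,0.002,-0.001,0.003
```

Call:
carry_out(
  commands=[-1, 0, -1.5, 0, 0, 0, 0, 0, 0, 0, 0, 0, 0, 0, 0, 0, 0, 0, 0, 0, 0, 0, 0, 0],
  grip=20,
)

```text
time_s: 14.45
tcp_pos: [0.414, 0.3469, 0.0045]
ee_rot: [[0.89, 0.456, 0.001], [0.456, -0.89, -0.003], [-0.0, 0.003, -1.0]]
wrist_force: [-0.7, 0.3, 3.5]
gripper_width: 0.364
```

Call:
carry_out(
  commands=[0, 0, -20, 0, 0, 0, 0, 0, -40, 0, 0, 0, 0, 0, -50, 0, 0, 0, 0, 0, -20, 0, 0, 0],
)

```text
time_s: 14.95
tcp_pos: [0.4123, 0.3453, 0.1337]
ee_rot: [[0.89, 0.455, -0.005], [0.455, -0.89, -0.01], [-0.009, 0.007, -1.0]]
wrist_force: [-0.0, -0.6, -1.1]
gripper_width: 0.364
```

```bash
python3 go.py 480 60 160 -177.8 60 1; python3 look.py l3 100 200 220 300 330 180 450 280
```

```text
t 14.95 p [412.3 345.3 133.7] psi 27.1 F [-0.  -0.6 -1.1] w 31.7 j [ 57.  19. -19.   0. -53.  60.]
-3.5,14.2,-1.2,0.001,-0.001,0.179,-0.9,14.6,-1.2,0.001,-0.001,0.179,1.7,14.6,-1.2,0.001,-0.001,0.179,4.3,14,-1.2,0.001,-0.001,0.179,6.7,13,-1.2,0.001,-0.001,0.179
8.9,11.6,-1.3,0.001,-0.001,0.179,10.9,9.9,-1.3,0.001,-0.001,0.179,12.4,7.8,-1.3,0.001,-0.001,0.179,13.6,5.4,-1.3,0.001,-0.001,0.179,14.4,2.9,-1.4,0.001,-0.001,0.179
14.7,0.3,-1.4,0.001,-0.001,0.179,14.5,-2.3,-1.4,0.001,-0.001,0.179,13.8,-4.9,-1.4,0.001,-0.001,0.179,12.7,-7.2,-1.4,0.001,-0.001,0.179,11.3,-9.4,-1.4,0.001,-0.001,0.179
9.4,-11.2,-1.4,0.001,-0.001,0.179,7.2,-12.8,-1.4,0.001,-0.001,0.179,4.9,-13.8,-1.4,0.001,-0.001,0.179,2.3,-14.5,-1.3,0.001,-0.001,0.179,-0.3,-14.7,-1.4,0.001,-0.001,0.179
```

View pics/l3c.png

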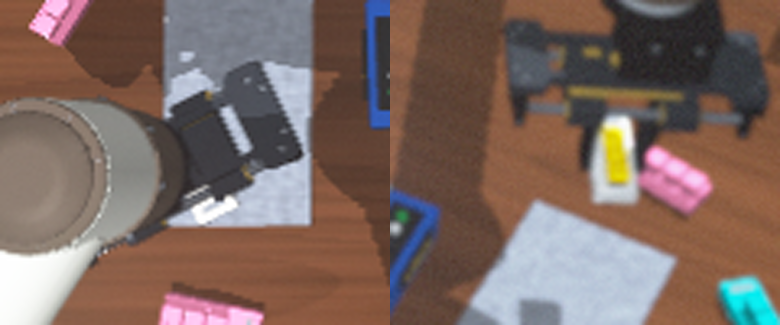

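Pad lifted level (width 31.7). Turning it about while carrying it towards the nest.

Call:
carry_out(
  commands=[-3.5, 14, -5, 0, 0, 0.18, -1, 14.5, -5, 0, 0, 0.18, 2, 14.5, -5, 0, 0, 0.18, 4, 14, -5, 0, 0, 0.18, 7, 13, -2, 0, 0, 0.18],
)

```text
time_s: 15.68
tcp_pos: [0.4248, 0.2698, 0.1472]
ee_rot: [[0.897, -0.441, -0.016], [-0.442, -0.897, -0.02], [-0.006, 0.025, -1.0]]
wrist_force: [-0.1, 0.0, -1.4]
gripper_width: 0.369
```

Call:
carry_out(
  commands=[9, 11.5, -2, 0, 0, 0.18, 11, 10, -2, 0, 0, 0.18, 12.5, 8, -1, 0, 0, 0.18, 13.5, 5, -1, 0, 0, 0.18, 14, 3, -1, 0, 0, 0.18],
)

```text
time_s: 16.3
tcp_pos: [0.4342, 0.1923, 0.1459]
ee_rot: [[0.18, -0.983, -0.03], [-0.983, -0.179, -0.03], [0.024, 0.035, -0.999]]
wrist_force: [-0.6, -0.2, -1.0]
gripper_width: 0.363
```

```bash
python3 go.py 485 6 160 -177.8 60 1
```

```text
t 16.3 p [434.2 192.3 145.9] psi -79.6 F [-0.6 -0.2 -1. ] w 31.5 j [ 44.  13. -25.   0. -55. -33.]
19.3,-1.6,-1,0.001,-0.005,0.171,18.7,-4.9,-1.1,0.001,-0.005,0.171,17.6,-8,-1.2,0.001,-0.005,0.171,16,-10.8,-1.3,0.001,-0.005,0.171,13.9,-13.4,-1.3,0.001,-0.005,0.171
11.4,-15.6,-1.4,0.001,-0.005,0.171,8.6,-17.3,-1.4,0.001,-0.005,0.171,5.5,-18.5,-1.4,0.001,-0.005,0.171,2.2,-19.2,-1.4,0.001,-0.005,0.171,-1,-19.2,-1.3,0.001,-0.005,0.171
```

```bash
python3 -c "
from h import *
print(on('top',[[292.7,185]],.12),on('top',[[292.7,185]],.09))"
```

```text
[[0.57902455 0.00751929 0.12      ]] [[0.58292396 0.00552151 0.09      ]]
```

Call:
carry_out(
  commands=[19, -1.5, -2, 0, -0.005, 0.171, 19, -5, -2, 0, -0.005, 0.171, 17.5, -8, -2, 0, -0.005, 0.171, 16, -11, -2, 0, -0.005, 0.171, 14, -13.5, -2, 0, -0.005, 0.171],
)

```text
time_s: 16.92
tcp_pos: [0.4543, 0.0935, 0.1477]
ee_rot: [[-0.648, -0.761, -0.04], [-0.761, 0.649, -0.014], [0.036, 0.021, -0.999]]
wrist_force: [0.5, 0.9, -0.6]
gripper_width: 0.365
```

Call:
carry_out(
  commands=[11.5, -15.5, -2, 0, -0.005, 0.171, 8.5, -17, -2, 0, -0.005, 0.171, 5.5, -18.5, -2, 0, -0.005, 0.171, 2, -19, -2, 0, -0.005, 0.171, 0, -19, -2, 0, -0.005, 0.171],
)

```text
time_s: 17.55
tcp_pos: [0.47, -0.0047, 0.1485]
ee_rot: [[-0.999, 0.021, -0.034], [0.022, 1.0, -0.008], [0.034, -0.008, -0.999]]
wrist_force: [-0.8, -0.0, -1.0]
gripper_width: 0.362
```

```bash
python3 go.py 501.5 7 120 -177.8 40
```

```text
t 17.55 p [470.   -4.7 148.5] psi 178.8 F [-0.8 -0.  -1. ] w 31.5 j [  19.   12.  -25.   -0.  -54. -110.]
-16.1,6.3,13.7,-0.004,-0.017,-0.03,-16,5.7,13.9,-0.004,-0.017,-0.03
```

Call:
carry_out(
  commands=[-16, 6.5, 12, -0.004, -0.017, -0.03, -16, 6, 12, -0.004, -0.017, -0.03, 0, 0, 0, 0, 0, 0],
)

```text
time_s: 17.92
tcp_pos: [0.4989, 0.0055, 0.1178]
ee_rot: [[-0.999, -0.035, -0.008], [-0.035, 0.999, -0.001], [0.008, -0.001, -1.0]]
wrist_force: [-1.0, 0.1, -0.2]
gripper_width: 0.366
```

```bash
python3 go.py 501.5 7 70 -177.8 40; python3 look.py l4 215 150 365 270 180 170 330 290
```

```text
t 17.93 p [498.9   5.5 117.8] psi -178.0 F [-1.   0.1 -0.2] w 31.8 j [  19.   16.  -25.   -0.  -49. -107.]
-1.5,0.7,23.9,-0,-0.004,-0.002,-1.5,0.8,23.9,-0,-0.004,-0.002
```

View pics/l4c.png

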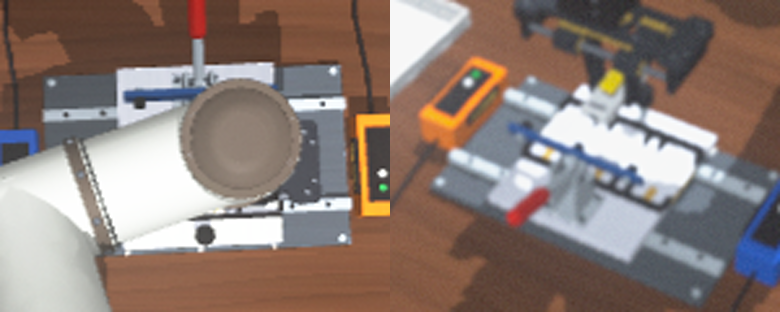

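```bash
python3 - <<'E'
from m import *
S=cv2.cvtColor(cv2.imread('pics/l4s.png'),4);T=cv2.cvtColor(cv2.imread('pics/l4t.png'),4)
m=mask(S,(22,120,120),(35,255,255),(240,185,285,215)); c,k=blob(m); print(c,cv2.boundingRect(k),on('scene',[c],.1425))
kt,_=blob(mask(T,(0,0,0),(180,255,110),(287,234,300,247)));k=on('top',[kt],.08)[0];print(kt,k,k[:2]+.067*np.array([.99926,.0384]))
E
```

```text
[264.8627451  200.78039216] (261, 197, 9, 9) [[0.49971404 0.00362217 0.1425    ]]
[293.5 240. ] [0.43633111 0.00409291 0.08      ] [0.50328153 0.00666571]
```

Call:
carry_out(
  commands=[-2, 1, 24, 0, -0.004, -0.002, -2, 1, 20, 0, -0.004, -0.002, 0, 0, 0, 0, 0, 0],
)

```text
time_s: 18.4
tcp_pos: [0.5019, 0.0075, 0.0752]
ee_rot: [[-0.999, -0.038, 0.003], [-0.038, 0.999, 0.0], [-0.003, 0.0, -1.0]]
wrist_force: [-1.7, -0.6, -0.2]
gripper_width: 0.366
```

```bash
python3 go.py 501.5 7 50 -177.8 40; python3 look.py l5 255 170 335 260 200 180 290 260
```

```text
t 18.4 p [501.9   7.5  75.2] psi -177.8 F [-1.7 -0.6 -0.2] w 31.9 j [  19.   20.  -28.    0.  -42. -107.]
0.5,-0.5,25.2,0,0.003,-0
```

View pics/l5c.png

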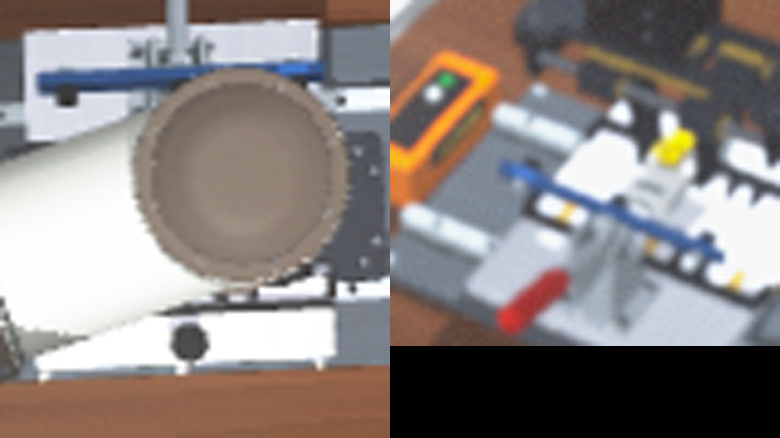

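Call:
carry_out(
  commands=[0, -0.5, 18, 0, 0.003, 0, 0, 0, 3, 0, 0, 0, 0, 0, 0, 0, 0, 0],
)

```text
time_s: 18.88
tcp_pos: [0.5057, 0.008, 0.059]
ee_rot: [[-0.999, -0.039, 0.01], [-0.039, 0.999, 0.003], [-0.01, 0.002, -1.0]]
wrist_force: [-0.2, 0.4, -0.8]
gripper_width: 0.366
```

```bash
python3 go.py 501.5 7 38 -177.8 6
```

```text
t 18.88 p [505.7   8.   59. ] psi -177.8 F [-0.2  0.4 -0.8] w 31.9 j [  19.   21.  -29.    0.  -40. -107.]
1.1,-0.2,5.2,0.001,0.002,0,1.1,-0.2,5.2,0.001,0.002,0,1.1,-0.2,5.3,0.001,0.002,0,1,-0.2,5.2,0.001,0.002,0
```

Call:
carry_out(
  commands=[4, -1, 5, 0.002, 0.008, 0, 0.5, 0, 4, 0, 0, 0, 0, 0, 0, 0, 0, 0],
)

```text
time_s: 19.25
tcp_pos: [0.5017, 0.0069, 0.0508]
ee_rot: [[-0.999, -0.039, 0.004], [-0.039, 0.999, 0.001], [-0.004, 0.001, -1.0]]
wrist_force: [0.8, -0.4, -0.4]
gripper_width: 0.363
```

```bash
python3 go.py 501.5 7 38 -177.8 6;  python3 look.py l6 255 170 335 260 200 180 290 260
```

```text
t 19.25 p [501.7   6.9  50.8] psi -177.8 F [ 0.8 -0.4 -0.4] w 31.5 j [  19.   22.  -29.    0.  -39. -107.]
0.1,0,4.3,0,0.001,0,0.1,0,4.3,0,0.001,0,-0,0.1,4.2,0,0.001,0
```

View pics/l6c.png

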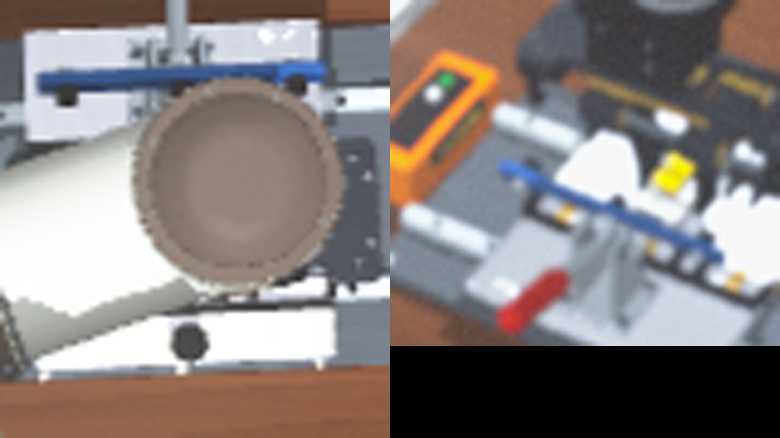

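Call:
carry_out(
  commands=[1, 0, 5, 0, 0.003, 0, 1, 0, 4, 0, 0.002, 0, 0.5, 0, 2, 0, 0, 0, 0, 0, 0, 0, 0, 0],
)

```text
time_s: 19.85
tcp_pos: [0.5005, 0.0072, 0.0396]
ee_rot: [[-0.999, -0.04, 0.001], [-0.04, 0.999, 0.001], [-0.001, 0.001, -1.0]]
wrist_force: [0.7, -0.9, -1.8]
gripper_width: 0.364
```

```bash
python3 go.py 501.5 7 37.5 -177.8 6
```

```text
t 19.85 p [500.5   7.2  39.6] psi -177.7 F [ 0.7 -0.9 -1.8] w 31.7 j [  19.   23.  -30.   -0.  -37. -107.]
-1,-0.2,2.1,0.001,0.001,0.001
```

Call:
carry_out(
  commands=[0, 0, 2, 0, 0, 0, 0, 0, 0, 0, 0, 0],
)

```text
time_s: 20.1
tcp_pos: [0.5005, 0.0072, 0.0375]
ee_rot: [[-0.999, -0.04, 0.001], [-0.04, 0.999, 0.001], [-0.002, 0.001, -1.0]]
wrist_force: [-0.0, -0.0, -1.9]
gripper_width: 0.366
```

Call:
carry_out(
  commands=[0, 0, 0, 0, 0, 0, 0, 0, 0, 0, 0, 0, 0, 0, 0, 0, 0, 0],
  grip=48,
)

```text
time_s: 20.48
tcp_pos: [0.5001, 0.0071, 0.0376]
ee_rot: [[-0.999, -0.04, 0.001], [-0.04, 0.999, 0.001], [-0.001, 0.001, -1.0]]
wrist_force: [0.4, 0.4, -0.1]
gripper_width: 0.536
```

Call:
carry_out(
  commands=[0, 0, -15, 0, 0, 0, 0, 0, -40, 0, 0, 0, 10, 0, -60, 0, 0, 0, 30, 0, -60, 0, 0, 0, 40, 0, 0, 0, 0, 0],
)

```text
time_s: 21.1
tcp_pos: [0.4226, 0.004, 0.2132]
ee_rot: [[-0.999, -0.039, -0.001], [-0.039, 0.999, -0.0], [0.001, -0.0, -1.0]]
wrist_force: [-0.5, 0.1, -0.7]
gripper_width: 0.551
```

```bash
python3 go.py 670 13 200 -177.8 60;  python3 look.py l7 255 170 335 260 200 180 290 260
```

```text
t 21.1 p [422.6   4.  213.2] psi -177.8 F [-0.5  0.1 -0.7] w 48.0 j [  23.    2.  -27.   -0.  -61. -111.]
-49.5,-0.1,2.6,-0,-0,0,-49.5,-0.1,2.6,-0,-0,0,-49.5,-0.1,2.6,-0,-0,0,-49.6,-0.1,2.6,-0,-0,0,-49.5,-0.2,2.5,-0,-0,0
```

View pics/l7c.png

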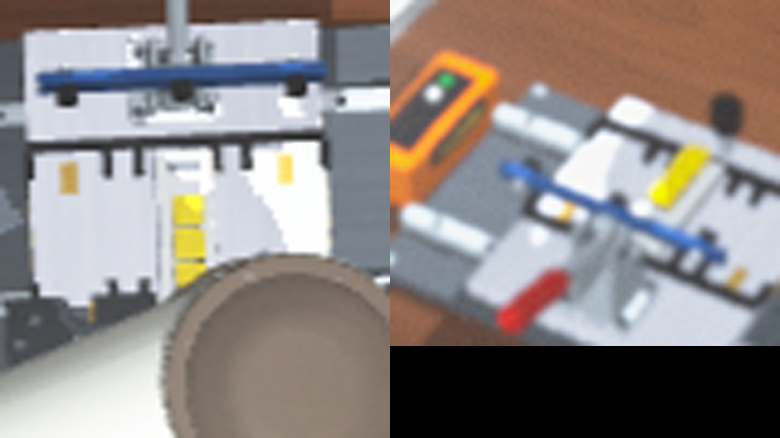

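The pad sits in the middle nest with its bare band towards the clamp and its keys up. Moving over the handle.

Call:
carry_out(
  commands=[-49, 0, 0, 0, 0, 0, -49, 0, 0, 0, 0, 0, -50, 0, 0, 0, 0, 0, -50, 0, 0, 0, 0, 0, -50, 0, 0, 0, 0, 0],
)

```text
time_s: 21.82
tcp_pos: [0.6693, 0.0124, 0.2075]
ee_rot: [[-0.999, -0.041, -0.01], [-0.041, 0.999, -0.0], [0.01, -0.0, -1.0]]
wrist_force: [0.5, 1.1, -0.2]
gripper_width: 0.55
```

```bash
python3 go.py 670 13.5 94 -177.8 40;  python3 look.py l8 245 150 345 260 200 180 290 260
```

```text
t 21.82 p [669.3  12.4 207.5] psi -177.6 F [ 0.5  1.1 -0.2] w 47.9 j [  15.   27.    7.   -0.  -70. -102.]
-0.6,0.4,37.8,-0,-0.003,0.001,-0.5,0.4,37.8,-0,-0.003,0.001,-0.4,0.3,37.9,-0,-0.003,0.001
```

View pics/l8c.png

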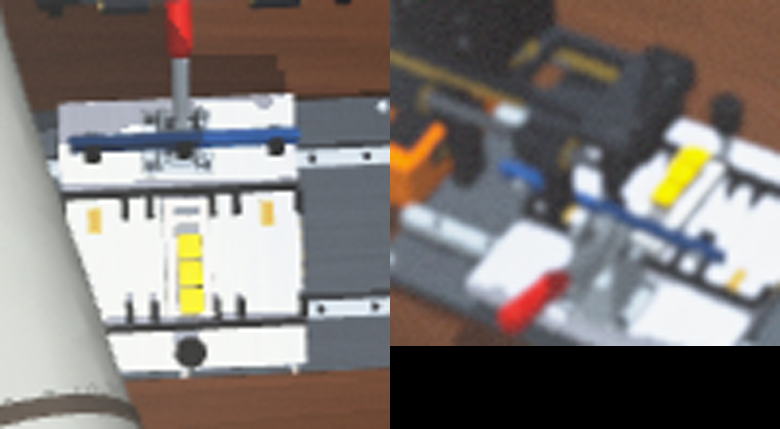

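Call:
carry_out(
  commands=[0, 0, 38, 0, -0.003, 0, 0, 0.5, 38, 0, -0.003, 0, 1, 0.5, 32, 0, -0.003, 0, 1, 0, 4, 0, 0, 0, 0, 0, 0, 0, 0, 0],
)

```text
time_s: 22.55
tcp_pos: [0.6679, 0.0125, 0.0875]
ee_rot: [[-0.999, -0.04, -0.005], [-0.04, 0.999, -0.002], [0.005, -0.002, -1.0]]
wrist_force: [0.4, -0.5, 0.8]
gripper_width: 0.551
```

```bash
python3 go.py 670 13.5 94 -177.8 40
```

```text
t 22.55 p [667.9  12.5  87.5] psi -177.7 F [ 0.4 -0.5  0.8] w 47.9 j [  15.   33.   -2.    0.  -55. -103.]
-2.2,0.9,-6.5,-0.002,-0.005,0.002
```

Call:
carry_out(
  commands=[-2, 1, -6, 0, -0.004, 0, 0, 0, 0, 0, 0, 0, 0, 0, 0, 0, 0, 0, 0, 0, 0, 0, 0, 0, 0, 0, 0, 0, 0, 0],
  grip=5,
)

```text
time_s: 23.18
tcp_pos: [0.6724, 0.0141, 0.0989]
ee_rot: [[-0.999, -0.04, 0.008], [-0.04, 0.999, -0.0], [-0.008, -0.001, -1.0]]
wrist_force: [0.3, 0.9, -1.0]
gripper_width: 0.195
```

```bash
python3 go.py 670 13.5 94 -177.8 40
```

```text
t 23.18 p [672.4  14.1  98.9] psi -177.7 F [ 0.3  0.9 -1. ] w 17.0 j [  15.   32.   -2.    0.  -56. -103.]
2.5,-0.5,4.9,-0.001,0.008,0.002
```

Call:
carry_out(
  commands=[0, 0, 5, 0, 0.006, 0, 0, 0, 3, 0, 0, 0],
)

```text
time_s: 23.42
tcp_pos: [0.6725, 0.0133, 0.0986]
ee_rot: [[-0.999, -0.043, 0.003], [-0.043, 0.999, -0.004], [-0.003, -0.004, -1.0]]
wrist_force: [-5.2, 1.4, 10.3]
gripper_width: 0.193
```

```bash
python3 go.py 670 13.5 94 -177.8 40
```

```text
t 23.43 p [672.5  13.3  98.6] psi -177.5 F [-5.2  1.4 10.3] w 16.8 j [  15.   32.   -2.    0.  -56. -103.]
2.5,0.3,4.6,-0.004,0.003,0.004
```

Call:
carry_out(
  commands=[6, 0, -15, 0, 0, 0, 8.5, 0, -13.5, 0, 0, 0, 11, 0, -11.5, 0, 0, 0],
)

```text
time_s: 23.8
tcp_pos: [0.6468, 0.0129, 0.1373]
ee_rot: [[-0.999, -0.042, 0.004], [-0.042, 0.999, -0.002], [-0.004, -0.002, -1.0]]
wrist_force: [3.8, -0.4, -7.6]
gripper_width: 0.196
```

```bash
python3 go.py 646.8 13 139 -177.8 40
```

```text
t 23.8 p [646.8  12.9 137.3] psi -177.6 F [ 3.8 -0.4 -7.6] w 17.0 j [  16.   28.   -3.    0.  -59. -103.]
-0,0.1,-1.7,-0.002,0.004,0.003
```

Tracking the arc well. On through the rest of it.

Call:
carry_out(
  commands=[13, 0, -9.5, 0, 0, 0, 15, 0, -6.5, 0, 0, 0, 15.5, 0, -3.5, 0, 0, 0],
)

```text
time_s: 24.18
tcp_pos: [0.6016, 0.0111, 0.159]
ee_rot: [[-0.999, -0.042, 0.009], [-0.042, 0.999, -0.001], [-0.008, -0.002, -1.0]]
wrist_force: [4.3, -0.0, -6.8]
gripper_width: 0.198
```

```bash
python3 go.py 603 11 157 -177.8 40
```

```text
t 24.18 p [601.6  11.1 159. ] psi -177.6 F [ 4.3 -0.  -6.8] w 17.2 j [  17.   22.   -9.    0.  -58. -104.]
-1.4,-0.1,2,-0.002,0.008,0.004
```

Call:
carry_out(
  commands=[12, 0, 0.5, 0, 0.004, 0, 12, 0, 1, 0, 0.003, 0, 8, 0, 2, 0, 0, 0, 6, 0, 1, 0, 0, 0],
)

```text
time_s: 24.68
tcp_pos: [0.5619, 0.0094, 0.1581]
ee_rot: [[-0.999, -0.044, 0.008], [-0.044, 0.999, -0.002], [-0.008, -0.002, -1.0]]
wrist_force: [0.1, 0.1, 0.5]
gripper_width: 0.089
```

```bash
python3 go.py 577 10 155 -177.8 40
```

```text
t 24.68 p [561.9   9.4 158.1] psi -177.5 F [0.1 0.1 0.5] w 7.8 j [  18.   19.  -14.    0.  -56. -105.]
-15.1,-0,3.3,-0.002,0.008,0.006
```

Call:
carry_out(
  commands=[0, 0, -55, 0, 0, 0, 20, 0, -40, 0, 0, 0, 40, 0, 0, 0, 0, 0, 40, 0, 0, 0, 0, 0],
  grip=50,
)

```text
time_s: 25.18
tcp_pos: [0.4527, 0.0033, 0.2545]
ee_rot: [[-0.999, -0.043, -0.009], [-0.043, 0.999, -0.007], [0.009, -0.006, -1.0]]
wrist_force: [-0.0, 0.8, 0.3]
gripper_width: 0.458
```

```bash
python3 look.py l9 245 150 345 260 200 180 290 260; python3 - <<'E'
from m import *
T=cv2.cvtColor(cv2.imread('pics/l9t.png'),4);S=cv2.cvtColor(cv2.imread('pics/l9s.png'),4)
for n,I,r in(('t',T,(275,165,315,200)),('s',S,(210,185,265,240))):
  c,k=blob(mask(I,(0,150,80),(8,255,255),r));print(n,c,cv2.boundingRect(k))
P=np.array([.5928,.0106,.091])
for q in(0,.05,.1,.15,.2):
  d=np.array([np.sin(q-.2)*.99926,np.sin(q-.2)*.0384,np.cos(q-.2)]);print(q,proj('top',[P+d*.112,P+d*.08]).round(1).tolist(),proj('scene',[P+d*.08,P+d*.11]).round(1).tolist())
E
```

```text
t [293.07692308 181.        ] (290, 178, 7, 7)
s [249.33641975 211.5617284 ] (247, 203, 6, 20)
0 [[294.0, 184.2], [293.0, 183.3]] [[250.6, 211.5], [251.5, 201.6]]
0.05 [[293.9, 181.8], [293.0, 181.7]] [[249.8, 212.3], [250.4, 202.6]]
0.1 [[293.8, 179.5], [292.9, 180.1]] [[249.0, 213.1], [249.2, 203.7]]
0.15 [[293.7, 177.2], [292.8, 178.5]] [[248.1, 214.0], [248.1, 204.9]]
0.2 [[293.6, 174.9], [292.7, 176.9]] [[247.3, 214.9], [246.9, 206.2]]
```

View pics/l9c.png

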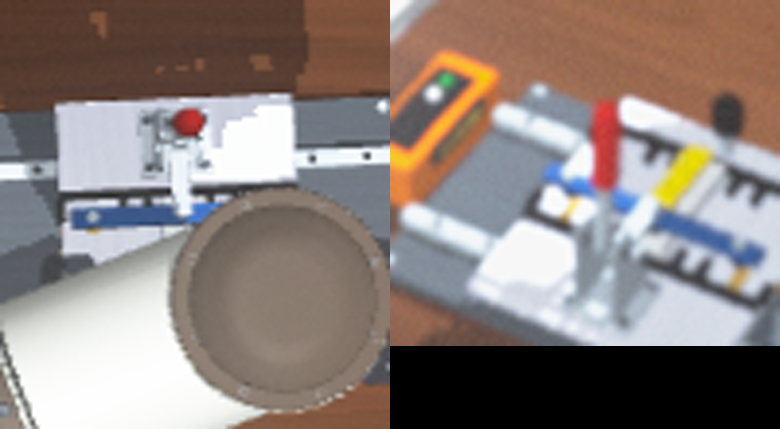

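The handle is at about q=0.05, not surely past dead centre. I'll push it to the stop from behind with shut fingers.

Call:
carry_out(
  commands=[-45, 0, 0, 0, 0, 0, -60, 0, 0, 0, 0, 0, -60, 0, 0, 0, 0, 0, 0, 0, 20, 0, 0, 0, 0, 0, 0, 0, 0, 0],
  grip=0,
)

```text
time_s: 25.9
tcp_pos: [0.6153, 0.0089, 0.2321]
ee_rot: [[-0.999, -0.046, -0.02], [-0.045, 0.999, -0.009], [0.02, -0.008, -1.0]]
wrist_force: [-0.0, -0.0, -0.3]
gripper_width: 0.09
```

```bash
python3 go.py 625 11.5 158 -177.8 40
```

```text
t 25.9 p [615.3   8.9 232.1] psi -177.4 F [-0.  -0.  -0.3] w 7.8 j [  16.   21.    1.    0.  -71. -103.]
-5.7,1.4,36.9,-0.004,-0.01,0.004,-5.3,1.2,37,-0.004,-0.01,0.004
```

Call:
carry_out(
  commands=[-7, 1.5, 37, -0.004, -0.01, 0.004, -5, 1, 35, -0.004, -0.01, 0.004, 0, 0, 0, 0, 0, 0],
)

```text
time_s: 26.28
tcp_pos: [0.6258, 0.0109, 0.1617]
ee_rot: [[-0.999, -0.039, 0.001], [-0.039, 0.999, -0.001], [-0.001, -0.002, -1.0]]
wrist_force: [-0.3, 0.0, -0.3]
gripper_width: 0.004
```

```bash
python3 go.py 597 11 158 -177.8 40
```

```text
t 26.27 p [625.8  10.9 161.7] psi -177.8 F [-0.3  0.  -0.3] w 0.3 j [  16.   25.   -4.    0.  -61. -104.]
28.8,1.2,3.7,-0.002,0.001,0
```

Call:
carry_out(
  commands=[12, 0, 3, 0, 0, 0, 12, 0, 0, 0, 0, 0, 4, 0, 0, 0, 0, 0, 4, 0, 0, 0, 0, 0, 4, 0, 0, 0, 0, 0],
)

```text
time_s: 26.9
tcp_pos: [0.5966, 0.0108, 0.1681]
ee_rot: [[-0.999, -0.042, 0.025], [-0.042, 0.999, 0.001], [-0.026, -0.0, -1.0]]
wrist_force: [10.1, -1.1, -4.9]
gripper_width: 0.004
```

Call:
carry_out(
  commands=[4, 0, 0, 0, 0, 0, 4, 0, 0, 0, 0, 0],
)

```text
time_s: 27.15
tcp_pos: [0.5962, 0.0116, 0.1707]
ee_rot: [[-0.998, -0.044, 0.045], [-0.044, 0.999, 0.003], [-0.045, 0.001, -0.999]]
wrist_force: [9.2, 0.1, -4.8]
gripper_width: 0.006
```

Call:
carry_out(
  commands=[10, 0, 6, 0, 0.03, 0, 12, 0, 4, 0, 0.02, 0, 12, 0, 2, 0, 0.01, 0],
)

```text
time_s: 27.52
tcp_pos: [0.5952, 0.0147, 0.1718]
ee_rot: [[-0.996, -0.053, 0.065], [-0.052, 0.999, 0.01], [-0.066, 0.007, -0.998]]
wrist_force: [24.8, -1.5, -13.0]
gripper_width: 0.005
```

```bash
python3 go.py 597 11 158 -177.8 40; python3 look.py l10 245 150 345 260 200 180 290 260
```

```text
t 27.52 p [595.2  14.7 171.8] psi -177.0 F [ 24.8  -1.5 -13. ] w 0.4 j [  17.   20.  -11.    1.  -55. -105.]
-0.7,-3.9,13.8,0.007,0.066,0.014
```

View pics/l10c.png

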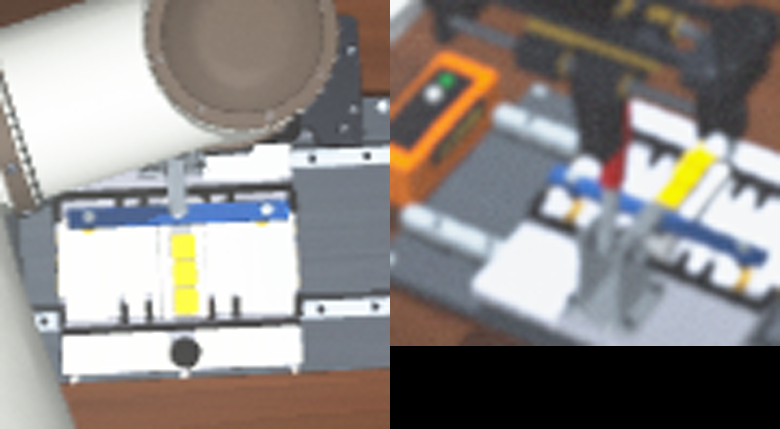

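25 N and no motion, so it is at the stop. Backing off and checking.

Call:
carry_out(
  commands=[-20, -4, 0, 0, 0.06, 0.01, 0, 0, -40, 0, 0, 0, 0, 0, -50, 0, 0, 0, 60, 0, 0, 0, 0, 0, 60, 0, 0, 0, 0, 0],
  grip=50,
)

```text
time_s: 28.25
tcp_pos: [0.495, 0.0056, 0.2648]
ee_rot: [[-0.999, -0.042, -0.006], [-0.042, 0.999, 0.004], [0.006, 0.004, -1.0]]
wrist_force: [-0.6, 1.1, 1.6]
gripper_width: 0.489
```

Call:
carry_out(
  commands=[60, 0, 0, 0, 0, 0, 0, 0, 0, 0, 0, 0],
)

```text
time_s: 28.5
tcp_pos: [0.4281, 0.0014, 0.266]
ee_rot: [[-0.999, -0.042, -0.009], [-0.042, 0.999, 0.003], [0.009, 0.003, -1.0]]
wrist_force: [0.4, 0.6, 0.3]
gripper_width: 0.565
```

```bash
python3 look.py l11 245 150 345 260 200 180 290 260; python3 - <<'E'
from m import *
T=cv2.cvtColor(cv2.imread('pics/l11t.png'),4);S=cv2.cvtColor(cv2.imread('pics/l11s.png'),4)
for n,I,r in(('t',T,(275,165,315,200)),('s',S,(210,185,265,240))):
  c,k=blob(mask(I,(0,150,80),(8,255,255),r));print(n,c,cv2.boundingRect(k))
E
python3 go.py 436 4.5 50 -177.8 40
```

```text
t [292.89937107 183.18238994] (290, 180, 7, 7)
s [250.7323601  210.39416058] (248, 202, 7, 20)
t 28.6 p [432.3   2.3 266.4] psi -177.6 F [0.2 1.  0.4] w 49.6 j [  22.    1.  -20.   -0.  -69. -109.]
-0.8,0.2,36.1,0.001,-0.001,0.001,-0.8,0.3,36.1,0.001,-0.001,0.001,-0.8,0.3,36.1,0.001,-0.001,0.001,-0.7,0.3,36,0.001,-0.001,0.001,-0.7,0.4,36.1,0.001,-0.001,0.001
-0.7,0.3,36,0.001,-0.001,0.001
```

View pics/l11c.png

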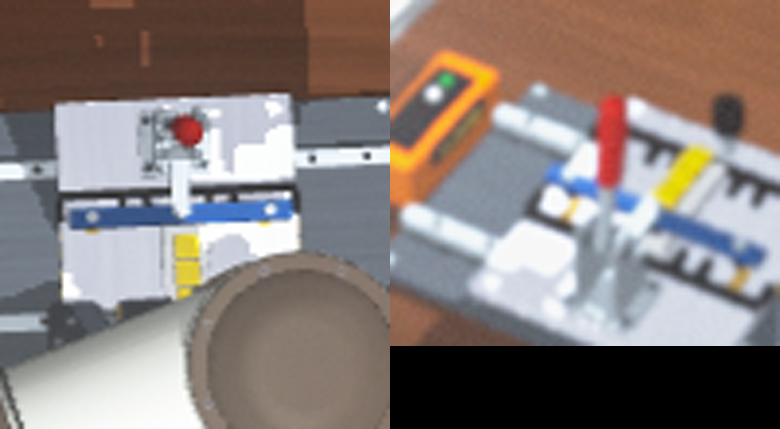

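The handle centroid is at top (292.9,183.2) against 181.0 before, which means q≈0: shut. Now to the knob, then the blue dock at +y.

Call:
carry_out(
  commands=[-1, 0.5, 50, 0, 0, 0, -1, 0.5, 50, 0, 0, 0, -1, 0.5, 50, 0, 0, 0, -1, 0, 40, 0, 0, 0, 0, 0, 0, 0, 0, 0],
)

```text
time_s: 29.22
tcp_pos: [0.4443, 0.006, 0.0725]
ee_rot: [[-0.999, -0.042, -0.002], [-0.042, 0.999, 0.002], [0.002, 0.002, -1.0]]
wrist_force: [0.0, 0.3, 0.1]
gripper_width: 0.576
```

```bash
python3 go.py 436 4.5 50 -177.8 40
```

```text
t 29.23 p [444.3   6.   72.5] psi -177.6 F [0.  0.3 0.1] w 50.1 j [  22.   15.  -35.   -0.  -39. -109.]
8.3,-1.2,22.5,0.002,-0.002,0.003
```

Call:
carry_out(
  commands=[8, -1, 18, 0, 0, 0, 2, 0, 5, 0, 0, 0, 0, 0, 0, 0, 0, 0],
)

```text
time_s: 29.6
tcp_pos: [0.4401, 0.006, 0.0523]
ee_rot: [[-0.999, -0.043, 0.004], [-0.043, 0.999, 0.003], [-0.004, 0.003, -1.0]]
wrist_force: [0.3, -0.4, 0.0]
gripper_width: 0.577
```

Call:
carry_out(
  commands=[0, 0, 0, 0, 0, 0, 0, 0, 0, 0, 0, 0, 0, 0, 0, 0, 0, 0, 0, 0, 0, 0, 0, 0],
  grip=12,
)

```text
time_s: 30.1
tcp_pos: [0.4427, 0.0068, 0.055]
ee_rot: [[-0.999, -0.044, 0.01], [-0.044, 0.999, 0.005], [-0.011, 0.004, -1.0]]
wrist_force: [1.8, -1.5, -2.3]
gripper_width: 0.242
```

Call:
carry_out(
  commands=[0, 16, 0, 0, 0, 0, 0, 16, 0, 0, 0, 0, 0, 16, 0, 0, 0, 0, 0, 16, 0, 0, 0, 0, 0, 12, 0, 0, 0, 0],
)

```text
time_s: 30.72
tcp_pos: [0.4396, 0.0829, 0.055]
ee_rot: [[-0.999, -0.043, 0.01], [-0.043, 0.999, 0.002], [-0.011, 0.001, -1.0]]
wrist_force: [0.4, -2.1, -2.2]
gripper_width: 0.249
```

Call:
carry_out(
  commands=[0, 5, 0, 0, 0, 0, 0, 4, 0, 0, 0, 0, 0, 0, 0, 0, 0, 0],
)

```text
time_s: 31.1
tcp_pos: [0.4393, 0.0865, 0.0549]
ee_rot: [[-0.999, -0.049, 0.007], [-0.049, 0.999, -0.011], [-0.007, -0.011, -1.0]]
wrist_force: [-1.1, 0.5, 1.0]
gripper_width: 0.241
```

```bash
python3 go.py 433 84.4 50 -177.8 40; python3 look.py l12 195 150 345 260 180 170 360 290
```

```text
t 31.1 p [439.3  86.5  54.9] psi -177.2 F [-1.1  0.5  1. ] w 21.0 j [  33.   17.  -37.    1.  -36. -121.]
6.4,-1.7,4.9,-0.011,0.007,0.011
```

View pics/l12c.png

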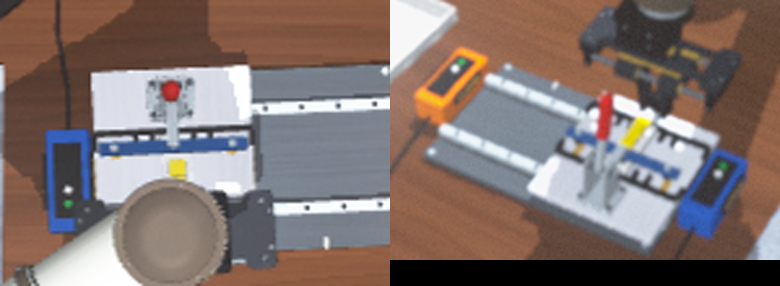

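Home at blue. Opening the fingers round the knob and waiting more than 2 s.

Call:
carry_out(
  commands=[0, 0, 0, 0, 0, 0, 0, 0, 0, 0, 0, 0, 0, 0, 0, 0, 0, 0, 0, 0, 0, 0, 0, 0, 0, 0, 0, 0, 0, 0],
  grip=38,
)

```text
time_s: 31.82
tcp_pos: [0.4386, 0.088, 0.0549]
ee_rot: [[-0.999, -0.05, 0.007], [-0.05, 0.999, -0.01], [-0.006, -0.01, -1.0]]
wrist_force: [0.2, 0.6, 1.5]
gripper_width: 0.437
```

Call:
carry_out(
  commands=[0, 0, 0, 0, 0, 0, 0, 0, 0, 0, 0, 0, 0, 0, 0, 0, 0, 0, 0, 0, 0, 0, 0, 0, 0, 0, 0, 0, 0, 0],
)

```text
time_s: 32.45
tcp_pos: [0.4386, 0.088, 0.0549]
ee_rot: [[-0.999, -0.05, 0.007], [-0.05, 0.999, -0.01], [-0.006, -0.01, -1.0]]
wrist_force: [-0.3, -0.4, 0.5]
gripper_width: 0.436
```

Call:
carry_out(
  commands=[0, 0, 0, 0, 0, 0, 0, 0, 0, 0, 0, 0, 0, 0, 0, 0, 0, 0, 0, 0, 0, 0, 0, 0, 0, 0, 0, 0, 0, 0],
)

```text
time_s: 33.08
tcp_pos: [0.4386, 0.088, 0.0549]
ee_rot: [[-0.999, -0.05, 0.006], [-0.05, 0.999, -0.01], [-0.006, -0.01, -1.0]]
wrist_force: [-0.3, -0.4, 1.1]
gripper_width: 0.435
```

Call:
carry_out(
  commands=[0, 0, 0, 0, 0, 0, 0, 0, 0, 0, 0, 0, 0, 0, 0, 0, 0, 0, 0, 0, 0, 0, 0, 0, 0, 0, 0, 0, 0, 0],
)

```text
time_s: 33.7
tcp_pos: [0.4386, 0.088, 0.0549]
ee_rot: [[-0.999, -0.05, 0.006], [-0.05, 0.999, -0.01], [-0.006, -0.01, -1.0]]
wrist_force: [0.6, 0.2, 0.3]
gripper_width: 0.441
```

```bash
python3 go.py 433 84.4 50 -177.8 40; python3 - <<'E'
from m import *
S=snap('scene','l13s.png');print(proj('scene',[[.4331,.0844,.068],[.433,.0874,.068]]))
b=cv2.resize(S[180:260,240:340],None,fx=5,fy=5,interpolation=2);cv2.imwrite('pics/l13.png',b[:,:,::-1])
E
```

```text
t 33.7 p [438.6  88.   54.9] psi -177.2 F [0.6 0.2 0.3] w 38.4 j [  33.   17.  -37.    1.  -36. -121.]
5.8,-3.3,4.9,-0.01,0.006,0.011
[[302.42520041 216.88008574]
 [303.38239745 217.25359369]]
```

View pics/l13.png

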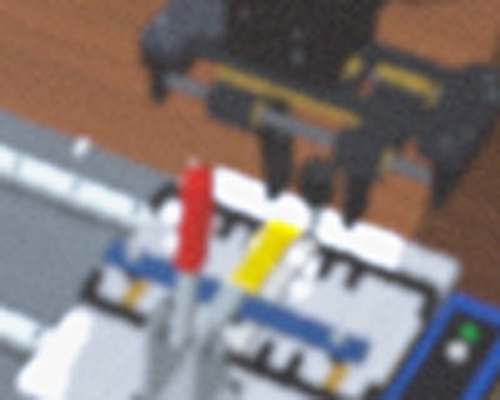

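Knob at scene (303.6,216), expected (302.4,216.9): home within tolerance for over 2.5 s. Now gripping and dragging to orange.

Call:
carry_out(
  commands=[2, -2, 0, -0.01, 0, 0.01, 0, 0, 0, 0, 0, 0, 0, 0, 0, 0, 0, 0],
  grip=12,
)

```text
time_s: 34.12
tcp_pos: [0.4366, 0.0857, 0.0549]
ee_rot: [[-0.999, -0.039, 0.006], [-0.039, 0.999, 0.001], [-0.006, 0.001, -1.0]]
wrist_force: [-0.3, -0.4, -1.3]
gripper_width: 0.246
```

Call:
carry_out(
  commands=[0, -16, 0, 0, 0, 0, 0, -16, 0, 0, 0, 0, 0, -16, 0, 0, 0, 0, 0, -16, 0, 0, 0, 0, 0, -16, 0, 0, 0, 0],
)

```text
time_s: 34.75
tcp_pos: [0.4398, 0.007, 0.0548]
ee_rot: [[-0.999, -0.041, 0.007], [-0.041, 0.999, 0.005], [-0.007, 0.005, -1.0]]
wrist_force: [-0.4, 1.5, 0.7]
gripper_width: 0.241
```

```bash
python3 go.py 439 -76 54 -177.8 16
```

```text
t 34.75 p [439.8   7.   54.8] psi -177.6 F [-0.4  1.5  0.7] w 21.0 j [  22.   16.  -38.   -0.  -36. -110.]
0.7,-13.8,0.1,0.001,0.001,0.001,0.7,-13.8,0.1,0.001,0.001,0.001,0.7,-13.8,0.1,0.001,0.001,0.001,0.7,-13.8,0.1,0.001,0.001,0.001,0.6,-13.8,0.1,0.001,0.001,0.001
0.6,-13.9,0.1,0.001,0.001,0.001
```

Call:
carry_out(
  commands=[0, -16, 0, 0, 0, 0, 0, -16, 0, 0, 0, 0, 0, -16, 0, 0, 0, 0, 0, -16, 0, 0, 0, 0, 0, -12, 0, 0, 0, 0],
)

```text
time_s: 35.38
tcp_pos: [0.4429, -0.0705, 0.0549]
ee_rot: [[-0.999, -0.041, 0.008], [-0.041, 0.999, 0.007], [-0.008, 0.007, -1.0]]
wrist_force: [0.0, -0.8, 1.1]
gripper_width: 0.241
```

Call:
carry_out(
  commands=[0, -5, 0, 0, 0, 0, 0, -5, 0, 0, 0, 0, 0, 0, 0, 0, 0, 0],
)

```text
time_s: 35.75
tcp_pos: [0.4432, -0.0763, 0.0548]
ee_rot: [[-0.999, -0.037, 0.009], [-0.037, 0.999, 0.015], [-0.01, 0.015, -1.0]]
wrist_force: [-0.6, -0.5, 0.3]
gripper_width: 0.243
```

```bash
python3 go.py 439 -76 54 -177.8 16
```

```text
t 35.75 p [443.2 -76.3  54.8] psi -177.9 F [-0.6 -0.5  0.3] w 21.2 j [ 10.  17. -36.  -1. -36. -97.]
4.2,0.4,0.7,0.015,0.01,-0.002
```

Home at orange. Releasing and waiting.

Call:
carry_out(
  commands=[0, 0, 0, 0, 0, 0, 0, 0, 0, 0, 0, 0, 0, 0, 0, 0, 0, 0, 0, 0, 0, 0, 0, 0, 0, 0, 0, 0, 0, 0],
  grip=38,
)

```text
time_s: 36.38
tcp_pos: [0.4432, -0.0765, 0.0546]
ee_rot: [[-0.999, -0.037, 0.009], [-0.037, 0.999, 0.015], [-0.01, 0.015, -1.0]]
wrist_force: [-0.1, 0.6, 0.1]
gripper_width: 0.433
```

Call:
carry_out(
  commands=[0, 0, 0, 0, 0, 0, 0, 0, 0, 0, 0, 0, 0, 0, 0, 0, 0, 0, 0, 0, 0, 0, 0, 0, 0, 0, 0, 0, 0, 0],
)

```text
time_s: 37.0
tcp_pos: [0.4431, -0.0767, 0.0546]
ee_rot: [[-0.999, -0.037, 0.009], [-0.037, 0.999, 0.015], [-0.01, 0.015, -1.0]]
wrist_force: [-0.9, -0.2, 0.0]
gripper_width: 0.435
```

Call:
carry_out(
  commands=[0, 0, 0, 0, 0, 0, 0, 0, 0, 0, 0, 0, 0, 0, 0, 0, 0, 0, 0, 0, 0, 0, 0, 0, 0, 0, 0, 0, 0, 0],
)

```text
time_s: 37.62
tcp_pos: [0.4431, -0.0766, 0.0546]
ee_rot: [[-0.999, -0.037, 0.009], [-0.037, 0.999, 0.015], [-0.01, 0.015, -1.0]]
wrist_force: [-0.3, 0.3, 0.0]
gripper_width: 0.437
```

Call:
carry_out(
  commands=[0, 0, 0, 0, 0, 0, 0, 0, 0, 0, 0, 0, 0, 0, 0, 0, 0, 0, 0, 0, 0, 0, 0, 0, 0, 0, 0, 0, 0, 0],
)

```text
time_s: 38.25
tcp_pos: [0.4432, -0.0766, 0.0546]
ee_rot: [[-0.999, -0.037, 0.009], [-0.037, 0.999, 0.015], [-0.01, 0.015, -1.0]]
wrist_force: [-0.9, -1.2, 0.2]
gripper_width: 0.436
```

```bash
python3 go.py 439 -76 54 -177.8 40; python3 look.py l14 195 150 385 270 180 170 360 290; python3 -c "
from h import *
print(proj('scene',[[.439,-.0755,.068]]))"
```

```text
t 38.25 p [443.2 -76.6  54.6] psi -177.9 F [-0.9 -1.2  0.2] w 37.9 j [ 10.  17. -36.  -1. -36. -97.]
4.1,0.8,0.6,0.015,0.01,-0.002
[[253.1670929  197.81546315]]
```

View pics/l14c.png

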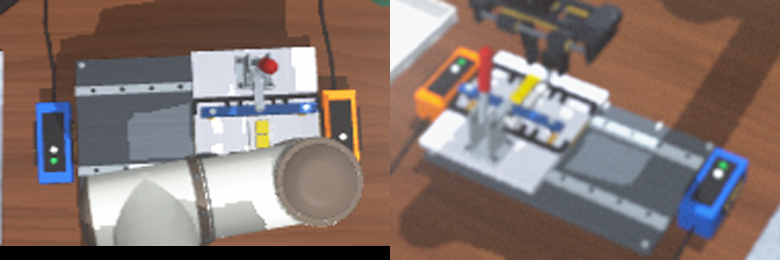

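Sled home against orange, still clamped, for more than 2 s. Bringing it back to the middle.

Call:
carry_out(
  commands=[3, 0, 0, 0.015, 0.01, 0, 0, 0, 0, 0, 0, 0, 0, 0, 0, 0, 0, 0],
  grip=12,
)

```text
time_s: 38.72
tcp_pos: [0.44, -0.0767, 0.0546]
ee_rot: [[-0.999, -0.037, -0.001], [-0.037, 0.999, -0.001], [0.001, -0.001, -1.0]]
wrist_force: [0.6, -0.0, -1.4]
gripper_width: 0.243
```

Call:
carry_out(
  commands=[0, 16, 0, 0, 0, 0, 0, 16, 0, 0, 0, 0, 0, 16, 0, 0, 0, 0, 0, 16, 0, 0, 0, 0, 0, 13, 0, 0, 0, 0],
)

```text
time_s: 39.35
tcp_pos: [0.4369, -0.0009, 0.0546]
ee_rot: [[-0.999, -0.035, -0.002], [-0.035, 0.999, -0.005], [0.002, -0.005, -1.0]]
wrist_force: [-1.3, 1.0, 0.6]
gripper_width: 0.239
```

Call:
carry_out(
  commands=[0, 2, 0, 0, 0, 0, 0, 0, 0, 0, 0, 0],
)

```text
time_s: 39.6
tcp_pos: [0.4368, 0.0022, 0.0546]
ee_rot: [[-0.999, -0.037, -0.001], [-0.037, 0.999, -0.004], [0.002, -0.004, -1.0]]
wrist_force: [-0.6, 1.3, -0.5]
gripper_width: 0.245
```

Call:
carry_out(
  commands=[0, 2.5, 0, 0, 0, 0, 0, 0, 0, 0, 0, 0],
)

```text
time_s: 39.85
tcp_pos: [0.4367, 0.0042, 0.0546]
ee_rot: [[-0.999, -0.036, -0.002], [-0.036, 0.999, -0.005], [0.002, -0.005, -1.0]]
wrist_force: [-0.5, 0.5, -0.2]
gripper_width: 0.247
```

Call:
carry_out(
  commands=[0, 0, 0, 0, 0, 0, 0, 0, 0, 0, 0, 0, 0, 0, 0, 0, 0, 0, 0, 0, 0, 0, 0, 0],
  grip=50,
)

```text
time_s: 40.35
tcp_pos: [0.4369, 0.0034, 0.0546]
ee_rot: [[-0.999, -0.035, -0.002], [-0.035, 0.999, -0.005], [0.002, -0.005, -1.0]]
wrist_force: [-0.3, -0.3, 0.5]
gripper_width: 0.55
```

Call:
carry_out(
  commands=[0, 0, -40, 0, 0, 0, 0, 0, -60, 0, 0, 0, 0, 0, -60, 0, 0, 0, -10, 0, -40, 0, 0, 0, -40, 0, 0, 0, 0, 0],
)

```text
time_s: 40.98
tcp_pos: [0.4864, 0.0056, 0.2616]
ee_rot: [[-0.999, -0.036, -0.001], [-0.036, 0.999, -0.006], [0.002, -0.006, -1.0]]
wrist_force: [0.2, 0.8, 0.3]
gripper_width: 0.574
```

```bash
python3 go.py 577 10 240 -177.8 60; python3 look.py l15 195 150 385 270 180 170 360 290;python3 - <<'E'
from m import *
T=cv2.cvtColor(cv2.imread('pics/l15t.png'),4);S=cv2.cvtColor(cv2.imread('pics/l15s.png'),4)
for n,I,r in(('t',T,(275,165,315,200)),('s',S,(210,185,265,240))):
  c,k=blob(mask(I,(0,150,80),(8,255,255),r));print(n,c,cv2.boundingRect(k))
ks,_=blob(mask(S,(0,0,0),(180,255,90),(265,195,290,215)));print('knob',ks,on('scene',[ks],.068))
E
```

```text
t 40.98 p [486.4   5.6 261.6] psi -177.9 F [0.2 0.8 0.3] w 50.0 j [  20.    7.  -15.    0.  -69. -108.]
-45.4,0.6,10.7,-0.003,-0.001,-0.001,-45.3,0.5,10.8,-0.003,-0.001,-0.001
t [292.95238095 182.46666667] (290, 180, 7, 6)
s [250.24742268 210.02405498] (248, 202, 6, 20)
knob [277.36190476 205.94285714] [[0.43167178 0.00185644 0.068     ]]
```

View pics/l15c.png

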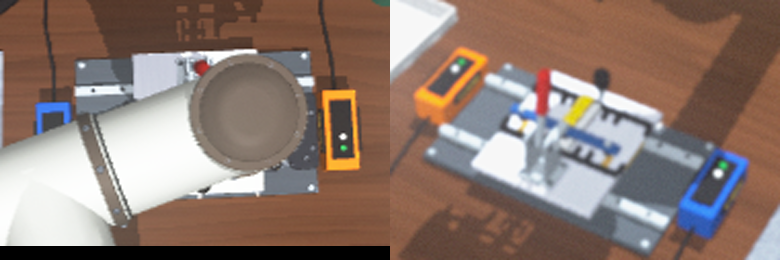

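Sled in the middle, still clamped. Opening the clamp next.

Call:
carry_out(
  commands=[-45, 0.5, 10, 0, 0, 0, -44, 0.5, 10, 0, 0, 0, 0, 0, 0, 0, 0, 0],
)

```text
time_s: 41.45
tcp_pos: [0.5767, 0.0095, 0.2342]
ee_rot: [[-0.999, -0.034, -0.012], [-0.034, 0.999, -0.009], [0.013, -0.008, -1.0]]
wrist_force: [-0.2, -0.1, -0.1]
gripper_width: 0.573
```

```bash
python3 go.py 577 10 152 -177.8 45
```

```text
t 41.45 p [576.7   9.5 234.2] psi -178.0 F [-0.2 -0.1 -0.1] w 49.9 j [  17.   17.   -5.    0.  -69. -105.]
-0.7,0.6,41.1,-0.004,-0.006,-0.002,-0.4,0.4,41.1,-0.004,-0.006,-0.002
```

Call:
carry_out(
  commands=[0, 0.5, 41, -0.004, -0.006, 0, 1, 0.5, 37, -0.004, -0.006, 0, 2, 0, 0, 0, 0, 0, 0, 0, 0, 0, 0, 0],
)

```text
time_s: 41.95
tcp_pos: [0.5702, 0.0095, 0.1562]
ee_rot: [[-0.999, -0.035, -0.001], [-0.035, 0.999, -0.001], [0.001, -0.001, -1.0]]
wrist_force: [0.0, 0.3, 0.6]
gripper_width: 0.575
```

```bash
python3 go.py 577 10 152 -177.8 45
```

```text
t 41.95 p [570.2   9.5 156.2] psi -178.0 F [0.  0.3 0.6] w 50.1 j [  17.   20.  -13.    0.  -57. -105.]
-6.9,0.3,4.2,-0.001,-0.001,-0.004
```

Call:
carry_out(
  commands=[-6, 0.5, 4, 0, 0, -0.003, 0, 0, 0, 0, 0, 0],
)

```text
time_s: 42.2
tcp_pos: [0.5778, 0.0106, 0.1551]
ee_rot: [[-0.999, -0.038, 0.004], [-0.038, 0.999, 0.0], [-0.004, 0.0, -1.0]]
wrist_force: [-0.8, 0.1, 0.2]
gripper_width: 0.571
```

```bash
python3 go.py 577 10 152 -177.8 45
```

```text
t 42.2 p [577.8  10.6 155.1] psi -177.8 F [-0.8  0.1  0.2] w 49.7 j [  17.   21.  -12.    0.  -57. -105.]
0.8,-0.6,3.1,0,0.004,-0
```

Call:
carry_out(
  commands=[1, 0, 3, 0, 0.004, 0, 0, 0, 0, 0, 0, 0, 0, 0, 0, 0, 0, 0, 0, 0, 0, 0, 0, 0],
  grip=5,
)

```text
time_s: 42.7
tcp_pos: [0.5773, 0.0104, 0.1531]
ee_rot: [[-0.999, -0.038, 0.002], [-0.038, 0.999, 0.0], [-0.002, 0.0, -1.0]]
wrist_force: [1.2, -4.4, -0.6]
gripper_width: 0.205
```

```bash
python3 go.py 577 10 152 -177.8 45
```

```text
t 42.7 p [577.3  10.4 153.1] psi -177.8 F [ 1.2 -4.4 -0.6] w 17.8 j [  17.   21.  -12.    0.  -57. -105.]
0.4,-0.4,1.1,0,0.002,-0
```

Call:
carry_out(
  commands=[-12, 0, -1, 0, 0, 0, -12, 0, 0.5, 0, 0, 0, -12, 0, 2, 0, 0, 0, -11.5, 0, 4, 0, 0, 0],
)

```text
time_s: 43.2
tcp_pos: [0.6153, 0.0106, 0.1506]
ee_rot: [[-0.999, -0.039, -0.023], [-0.039, 0.999, -0.005], [0.023, -0.004, -1.0]]
wrist_force: [-6.9, 1.4, 12.4]
gripper_width: 0.198
```

```bash
python3 go.py 624 11.5 146.6 -177.8 45
```

```text
t 43.2 p [615.3  10.6 150.6] psi -177.8 F [-6.9  1.4 12.4] w 17.2 j [  16.   25.   -6.   -0.  -61. -104.]
-8.8,0.6,3.8,-0.004,-0.023,0
```

Call:
carry_out(
  commands=[-12, 0, 5, 0, -0.02, 0, -11, 0, 6, 0, -0.003, 0, -10, 0, 7.5, 0, -0.003, 0, -8.5, 0, 9, 0, -0.003, 0],
)

```text
time_s: 43.7
tcp_pos: [0.6546, 0.0121, 0.1285]
ee_rot: [[-0.999, -0.04, 0.0], [-0.04, 0.999, -0.005], [-0.0, -0.005, -1.0]]
wrist_force: [-3.6, 0.9, 6.7]
gripper_width: 0.195
```

```bash
python3 go.py 656 12 124 -177.8 45
```

```text
t 43.7 p [654.6  12.1 128.5] psi -177.7 F [-3.6  0.9  6.7] w 16.9 j [  15.   29.   -2.    0.  -59. -103.]
-1.4,-0.1,4.5,-0.005,0,0.002
```

Call:
carry_out(
  commands=[-8, 0, 11, 0, 0, 0, -6, 0, 11, 0, 0, 0, -4.5, 0, 11.5, 0, 0, 0, -1.5, 0, 8, 0, 0, 0, 0, 0, 4, 0, 0, 0],
)

```text
time_s: 44.32
tcp_pos: [0.6766, 0.0124, 0.0911]
ee_rot: [[-0.999, -0.044, 0.002], [-0.044, 0.999, -0.009], [-0.002, -0.009, -1.0]]
wrist_force: [-11.4, 1.7, 25.2]
gripper_width: 0.189
```

Call:
carry_out(
  commands=[0, 0, 0, 0, 0, 0, 0, 0, 0, 0, 0, 0, 0, 0, 0, 0, 0, 0, 0, 0, -60, 0, 0, 0, 0, 0, -55, 0, 0, 0],
  grip=48,
)

```text
time_s: 44.95
tcp_pos: [0.6735, 0.0128, 0.2002]
ee_rot: [[-0.999, -0.042, -0.012], [-0.042, 0.999, -0.011], [0.012, -0.01, -1.0]]
wrist_force: [1.3, 0.0, 0.1]
gripper_width: 0.54
```

```bash
python3 go.py 502 7 150 -177.8 45;python3 look.py l16 245 140 345 260 190 170 290 270
```

```text
t 44.95 p [673.5  12.8 200.2] psi -177.6 F [1.3 0.  0.1] w 47.0 j [  15.   28.    7.    0.  -69. -103.]
42.7,0.5,13.1,-0.003,-0.003,0.001,42.8,0.4,12.9,-0.003,-0.003,0.001,42.8,0.3,12.8,-0.003,-0.003,0.001,42.8,0.3,12.7,-0.003,-0.003,0.001
```

View pics/l16c.png

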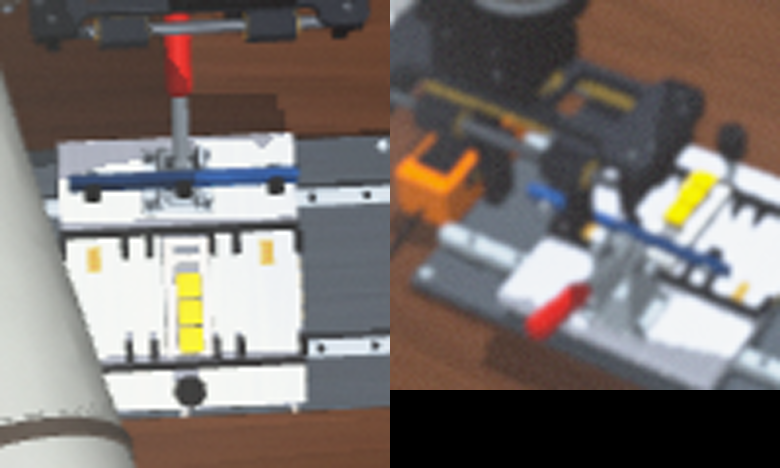

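```bash
python3 - <<'E'
from m import *
T=cv2.cvtColor(cv2.imread('pics/l16t.png'),4)
m=mask(T,(25,150,150),(35,255,255),(285,205,302,235));c,k=blob(m);x,y,w,h=cv2.boundingRect(cv2.findNonZero(m));k=on('top',[c],.061)[0];print(c,(x,y,w,h),k,k[:2]+.012*np.array([.999,.038]))
E
```

```text
[293.54421769 226.45578231] (290, 210, 7, 20) [0.47311642 0.00235327 0.061     ] [0.48510442 0.00280927]
```

Call:
carry_out(
  commands=[43, 0.5, 0, 0, -0.003, 0, 43, 0.5, 0, 0, -0.003, 0, 43, 0.5, 20, 0, -0.003, 0, 43, 0.5, 30, 0, -0.003, 0, 0, 0, 0, 0, 0, 0],
)

```text
time_s: 45.68
tcp_pos: [0.4978, 0.0063, 0.1481]
ee_rot: [[-0.999, -0.041, 0.008], [-0.041, 0.999, -0.009], [-0.007, -0.009, -1.0]]
wrist_force: [-0.2, 0.3, 0.4]
gripper_width: 0.55
```

```bash
python3 go.py 502 7 80 -177.8 45
```

```text
t 45.67 p [497.8   6.3 148.1] psi -177.6 F [-0.2  0.3  0.4] w 47.8 j [  20.   14.  -24.    1.  -52. -108.]
-1.9,0.6,34,-0.005,0.004,0.001,-2,0.4,34.1,-0.005,0.004,0.001
```

Call:
carry_out(
  commands=[-1.5, 0.5, 45, -0.005, 0.003, 0, -1, 0.5, 40, -0.004, 0.003, 0, 2, 0, 0, 0, 0, 0, 0, 0, 0, 0, 0, 0],
)

```text
time_s: 46.18
tcp_pos: [0.5032, 0.0076, 0.0629]
ee_rot: [[-0.999, -0.043, 0.008], [-0.043, 0.999, 0.001], [-0.008, 0.0, -1.0]]
wrist_force: [1.2, 0.1, 0.7]
gripper_width: 0.551
```

```bash
python3 go.py 501 7 38 -177.8 45
```

```text
t 46.17 p [503.2   7.6  62.9] psi -177.5 F [1.2 0.1 0.7] w 47.9 j [  19.   21.  -29.    0.  -40. -107.]
2.5,-0.5,24.9,0,0.008,0.004
```

Call:
carry_out(
  commands=[2.5, -0.5, 17, 0, 0.008, 0.003, 1, 0, 6, 0, 0.002, 0, 0.5, 0, 2, 0, 0, 0, 0, 0, 0, 0, 0, 0],
)

```text
time_s: 46.68
tcp_pos: [0.5016, 0.0076, 0.0392]
ee_rot: [[-0.999, -0.04, 0.004], [-0.04, 0.999, 0.002], [-0.004, 0.002, -1.0]]
wrist_force: [0.4, -0.3, 0.2]
gripper_width: 0.55
```

```bash
python3 go.py 501 7 38 -177.8 45
```

```text
t 46.67 p [501.6   7.6  39.2] psi -177.7 F [ 0.4 -0.3  0.2] w 47.8 j [  19.   23.  -30.   -0.  -37. -107.]
0.6,-0.6,1.2,0.002,0.004,0.002
```

Call:
carry_out(
  commands=[0, 0, 1, 0, 0.003, 0, 0, 0, 0, 0, 0, 0, 0, 0, 0, 0, 0, 0, 0, 0, 0, 0, 0, 0, 0, 0, 0, 0, 0, 0],
  grip=15,
)

```text
time_s: 47.3
tcp_pos: [0.5019, 0.0077, 0.0387]
ee_rot: [[-0.999, -0.04, 0.002], [-0.04, 0.999, 0.002], [-0.002, 0.002, -1.0]]
wrist_force: [-0.5, -0.5, -1.0]
gripper_width: 0.364
```

Call:
carry_out(
  commands=[0, 0, -12, 0, 0, 0, 0, 0, -30, 0, 0, 0, 0, 0, -40, 0, 0, 0, 0, 0, -30, 0, 0, 0],
)

```text
time_s: 47.8
tcp_pos: [0.5, 0.0069, 0.1535]
ee_rot: [[-0.999, -0.04, -0.004], [-0.04, 0.999, 0.0], [0.004, 0.001, -1.0]]
wrist_force: [0.6, -0.2, -1.3]
gripper_width: 0.364
```

```bash
python3 go.py 500 -342 140 -177.8 55;python3 look.py l17 245 140 345 260 190 150 290 250
```

```text
t 47.8 p [500.    6.9 153.5] psi -177.7 F [ 0.6 -0.2 -1.3] w 31.7 j [  19.   14.  -22.   -0.  -54. -107.]
2,-49.8,1.9,0,-0.001,0,2,-49.8,1.9,0,-0.001,0,2,-49.8,1.9,0,-0.001,0,2,-49.8,1.9,0,-0.001,0,2,-49.8,1.9,0,-0.001,0
1.9,-49.8,1.9,0,-0.001,0,2,-49.9,2,0,-0.001,0
```

View pics/l17c.png

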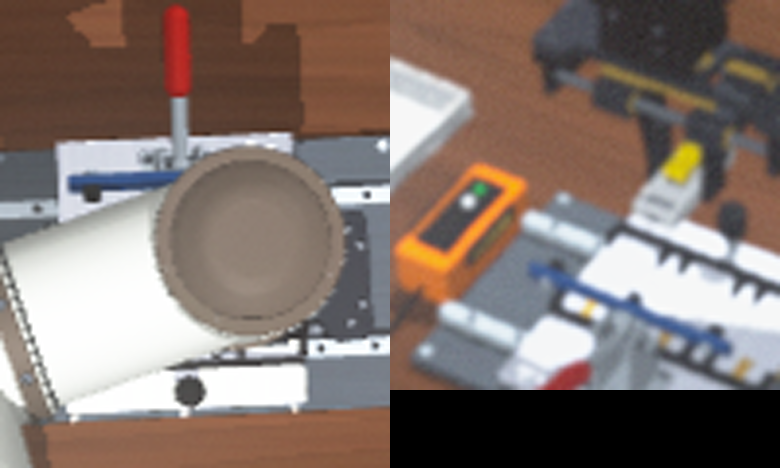

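Call:
carry_out(
  commands=[2, -50, 0, 0, 0, 0, 2, -50, 0, 0, 0, 0, 2, -50, 0, 0, 0, 0, 2, -50, 0, 0, 0, 0, 2, -50, 0, 0, 0, 0],
)

```text
time_s: 48.52
tcp_pos: [0.5018, -0.2458, 0.1542]
ee_rot: [[-0.999, -0.048, 0.002], [-0.048, 0.999, 0.004], [-0.002, 0.004, -1.0]]
wrist_force: [-0.4, -0.4, -1.8]
gripper_width: 0.364
```

Call:
carry_out(
  commands=[2, -48, 10, 0, 0, 0, 2, -45, 10, 0, 0, 0, 0, 0, 0, 0, 0, 0],
)

```text
time_s: 48.9
tcp_pos: [0.5, -0.3441, 0.1308]
ee_rot: [[-0.999, -0.043, -0.001], [-0.043, 0.999, 0.006], [0.001, 0.007, -1.0]]
wrist_force: [-1.0, 0.3, -1.1]
gripper_width: 0.364
```

```bash
python3 go.py 500 -342 60 -177.8 45
```

```text
t 48.9 p [ 500.  -344.1  130.8] psi -177.5 F [-1.   0.3 -1.1] w 31.7 j [-19.  25.  -9.  -0. -56. -68.]
-0.1,0.8,35.4,0.003,-0,0.002,-0,0.9,35.4,0.003,-0,0.002
```

Call:
carry_out(
  commands=[0, 1, 45, 0.003, 0, 0, 0, 1, 45, 0.003, 0, 0, 0, 0, 10, 0, 0, 0, 0, 0, 0, 0, 0, 0],
)

```text
time_s: 49.4
tcp_pos: [0.5005, -0.3401, 0.0298]
ee_rot: [[-0.999, -0.044, 0.001], [-0.044, 0.999, 0.0], [-0.001, 0.0, -1.0]]
wrist_force: [0.6, -0.0, -0.2]
gripper_width: 0.361
```

```bash
python3 go.py 500 -342 8 -177.8 10; python3 look.py l18 370 160 450 270 110 140 240 240
```

```text
t 49.4 p [ 500.5 -340.1   29.8] psi -177.5 F [ 0.6 -0.  -0.2] w 31.4 j [-19.  31. -15.  -0. -43. -69.]
0.2,-0.6,7.3,0,0,0.002,0.2,-0.6,7.3,0,0,0.002,0.2,-0.7,7.2,0,0,0.002
```

View pics/l18c.png

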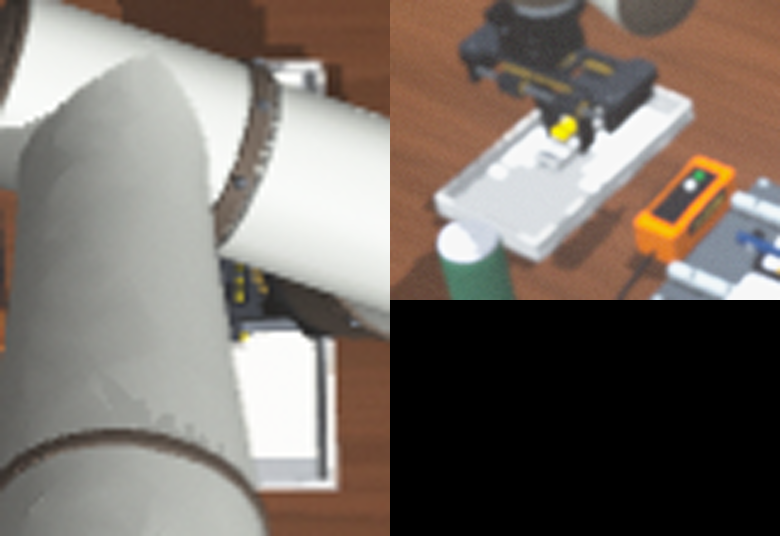

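Over the tray. Setting down.

Call:
carry_out(
  commands=[0, 0, 9, 0, 0, 0, 0, 0, 8, 0, 0, 0, 0, 0, 4, 0, 0, 0, 0, 0, 0, 0, 0, 0],
)

```text
time_s: 50.0
tcp_pos: [0.5033, -0.3411, 0.012]
ee_rot: [[-0.999, -0.044, 0.009], [-0.044, 0.999, -0.003], [-0.009, -0.003, -1.0]]
wrist_force: [-1.1, 0.1, -1.8]
gripper_width: 0.367
```

```bash
python3 go.py 500 -342 7 -177.8 10
```

```text
t 50.0 p [ 503.3 -341.1   12. ] psi -177.5 F [-1.1  0.1 -1.8] w 31.9 j [-19.  33. -16.  -0. -41. -69.]
3.4,-0.7,5,-0.003,0.009,0.006
```

Call:
carry_out(
  commands=[0, 0, 4, 0, 0.008, 0, 0, 0, 2, 0, 0, 0, 0, 0, 0, 0, 0, 0],
)

```text
time_s: 50.38
tcp_pos: [0.5037, -0.3413, 0.0069]
ee_rot: [[-0.999, -0.045, 0.001], [-0.045, 0.999, -0.004], [-0.001, -0.004, -1.0]]
wrist_force: [-0.5, -0.2, -0.1]
gripper_width: 0.365
```

Call:
carry_out(
  commands=[0, 0, 0, 0, 0, 0, 0, 0, 0, 0, 0, 0, 0, 0, 0, 0, 0, 0, 0, 0, 0, 0, 0, 0],
  grip=48,
)

```text
time_s: 50.88
tcp_pos: [0.5041, -0.3416, 0.007]
ee_rot: [[-0.999, -0.045, 0.002], [-0.045, 0.999, -0.004], [-0.001, -0.004, -1.0]]
wrist_force: [-0.4, 0.0, -0.3]
gripper_width: 0.54
```

Call:
carry_out(
  commands=[0, 0, -15, 0, 0, 0, 0, 0, -40, 0, 0, 0, 0, 0, -60, 0, 0, 0, 20, 0, -60, 0, 0, 0, 60, 0, -20, 0, 0, 0],
)

```text
time_s: 51.5
tcp_pos: [0.4267, -0.3448, 0.2081]
ee_rot: [[-0.999, -0.048, 0.001], [-0.048, 0.999, -0.007], [-0.001, -0.007, -1.0]]
wrist_force: [-0.7, -0.9, 0.3]
gripper_width: 0.552
```

Call:
carry_out(
  commands=[0, 60, 0, 0, 0, 0, 0, 60, 0, 0, 0, 0, 0, 60, 0, 0, 0, 0, 0, 60, 0, 0, 0, 0, 0, 60, 0, 0, 0, 0],
)

```text
time_s: 52.12
tcp_pos: [0.4115, -0.0434, 0.215]
ee_rot: [[-0.999, -0.033, 0.019], [-0.033, 0.999, -0.009], [-0.019, -0.01, -1.0]]
wrist_force: [0.7, -0.4, 0.3]
gripper_width: 0.548
```

```bash
python3 go.py 400 200 250 -177.8 60; python3 look.py l19 200 110 450 270 100 130 360 310
```

```text
t 52.12 p [411.5 -43.4 215. ] psi -178.1 F [ 0.7 -0.4  0.3] w 47.6 j [  17.    1.  -29.    1.  -60. -106.]
0.6,48.7,-7.5,-0.002,0.004,-0.001,0.5,48.7,-7.4,-0.002,0.004,-0.001,0.5,48.7,-7.3,-0.002,0.004,-0.001,0.5,48.7,-7.2,-0.002,0.004,-0.001,0.5,48.7,-7.1,-0.002,0.004,-0.001
```

View pics/l19c.png

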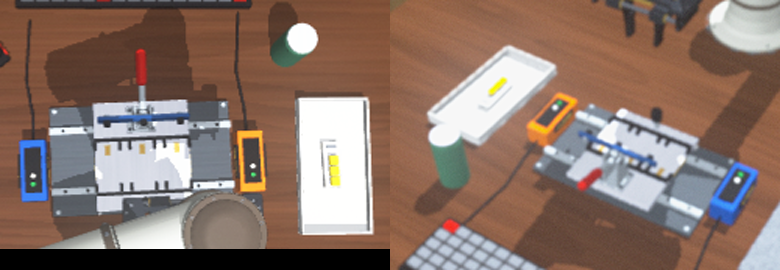

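Call:
carry_out(
  commands=[0, 50, -7, 0, 0, 0, 0, 50, -7, 0, 0, 0, 0, 50, -7, 0, 0, 0, 0, 50, -7, 0, 0, 0, 0, 0, 0, 0, 0, 0],
)

```text
time_s: 52.85
tcp_pos: [0.403, 0.1641, 0.2476]
ee_rot: [[-0.999, -0.041, 0.028], [-0.041, 0.999, -0.004], [-0.028, -0.005, -1.0]]
wrist_force: [0.0, -0.6, 0.6]
gripper_width: 0.55
```

```bash
python3 look.py l20 160 100 450 270 100 130 420 360; python3 - <<'E'
from m import *
T=cv2.cvtColor(cv2.imread('pics/l20t.png'),4);S=cv2.cvtColor(cv2.imread('pics/l20s.png'),4)
c,k=blob(mask(T,(0,150,80),(8,255,255),(275,120,315,195)));b=cv2.boundingRect(k);print('red',c,b)
P=np.array([.5928,.0106,.091])
for q in(1.3,1.4,1.5):
  d=np.array([np.sin(q-.2)*.99926,np.sin(q-.2)*.0384,np.cos(q-.2)]);print(q,proj('top',[P+d*.112,P+d*.08]).round(1).tolist(),proj('scene',[P+d*.112]).round(1).tolist())
c,k=blob(mask(S,(0,150,80),(8,255,255),(200,200,265,270)));print('redS',c,cv2.boundingRect(k))
try:
 kt,_=blob(mask(T,(0,0,0),(180,255,110),(286,232,301,248)));print('knob',kt,on('top',[kt],.08))
except Exception as e:print(e)
ct,k=blob(mask(T,(22,120,150),(38,255,255),(395,170,440,260)));cs,_=blob(mask(S,(22,120,150),(38,255,255),(130,160,210,220)));print('pad',ct,cs,tri(cs,ct))
E
```

```text
red [290.01858736 152.55266419] (287, 141, 8, 24)
1.3 [[290.1, 140.1], [290.3, 152.2]] [[226.3, 248.6]]
1.4 [[289.8, 139.3], [290.1, 151.6]] [[225.5, 252.6]]
1.5 [[289.5, 139.0], [289.9, 151.2]] [[225.0, 256.4]]
redS [232.1443299  249.54295533] (225, 244, 16, 12)
knob [293.04854369 242.00970874] [[0.43098715 0.00534882 0.08      ]]
pad [414.18213058 222.66323024] [171.21004566 186.82648402] (array([ 0.48469089, -0.34700746,  0.01886064]), np.float64(0.005470899181524855))
```

View pics/l20c.png

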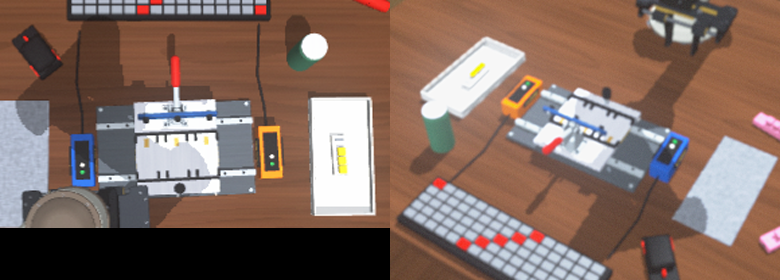

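```bash
python3 -c "
from station import finish_job
print(finish_job())"
```

```text
the job is handed in; nothing more can be done
None
```

I ran the one pad present, the yellow-keyed one on the mat, through the jig and handed the job in at about 53 s. No verdict came back.

**What I did**
- The sled started at the orange dock with the clamp shut. I brought it to the middle and opened the clamp.
- I laid the pad in the middle nest, keys up and port end towards the clamp, then shut the clamp.
- I moved the clamped sled to the blue dock for about 2.6 s, then to the orange dock for about 2.5 s, then back to the middle.
- I opened the clamp and set the pad flat, keys up, in the white tray.

**Last checks**
- **Sled:** the knob is within about 1 mm of the middle station along the rails. Across them it read about 5 mm off, which is measurement error since the sled cannot move that way.
- **Clamp:** the handle's position in the pictures fits fully open (q ≈ 1.5).
- **Pad:** it lies inside the tray. It looks flat in both views, but the two-view fix on its keys was poor: the rays missed by 5 mm and gave a height of 19 mm where about 30 mm was expected. I relied on the views there.
- **Bystanders and look-alikes:** the mouse and can stand where they were, and I did not go near the pink and turquoise look-alikes.

**What went wrong on the way**
- My first grip on the handle slipped off because it was off-centre, so I gripped it again.
- When I closed the clamp on the pad, the grip came off at about q = 0.05. I pushed the handle to its stop with shut fingers (25 N) and saw q ≈ 0 before moving the sled.

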